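# Load the beaker rack, refit the strainer and rinse with the spray gun

## Robot

A 6-joint arm with a two-finger parallel gripper is mounted at the origin on the work surface. World frame = base frame: x ahead of the robot, y to its left, z up, the work surface at z = 0. Lengths are in mm, angles in degrees, forces in N, time in s.
With the tool pointing down it reaches from about 325 to 875 mm from the base axis. Payload 4.4 kg.
Tool frame: the origin (TCP) lies at the centre of the arm's flange, where the gripper is bolted on; the fingertips stand 173 mm ahead of it and the grasp point (between the pads) lies ctrl.hold_point_z ahead of it (ctrl.hold_point_z is the distance from the TCP to the grasp point, in mm); z points along the fingers, y is the direction in which the jaws open and shut (so a half turn about z gives the same grasp; the last joint's range is limited). The gripper opens to 85 mm and grips with 20 to 120 N. Pads are 22 mm wide; open, the fingers measure 114 mm over their backs; the gripper's body (76 mm by 85 mm) begins 54 mm behind the grasp point. The pads swing forward as they close: fully open they stand 13 mm farther back than shut.
Start: joints at [68.497, 11.837, 88.321, -0, 79.842, -8.623], TCP at [128.184, 560.533, 404.682] pointing down, gripper open.
Joint ranges: [-156.59, 156.59], [-49.26, 127.26], [12.9, 141.05], [-63.56, 243.56], [4.71, 150.69], [-161.64, 161.64]. Speed limits (degrees/s): [159.86, 159.86, 180, 180, 180, 180].

## Interface

Orientations are given as a 3x3 rotation matrix whose columns are the frame's x, y, z axes.
In Python, from workcell import ctrl gives the robot as it stands.
- The arm moves only by the shell command python3 -m creep 'ROWS'. ROWS is JSON, a list that holds one entry, the list of rows, each a list of 5 numbers: the shift along the tool's x, y, z in cm, then the turn about the tool's z in degrees, then the finger opening in cm, from 0 to 8.54. In form: [[[x, y, z, yaw, fingers], ...]]. A call has 1 to 12 rows; each row is the pose to reach, as a shift and turn from the pose commanded when the call began, along the tool's axes at that moment; what a row does not reach only later rows make up. A row lasts 1/8 s, in which the tool goes at most 62.5 mm and 10.7 degrees, less where a joint would pass 70% of its speed; a pose out of reach is approached as far as the arm can. A call with a gripper value outside its range is refused whole. The fingers move at their own pace and stop on an object; the grip force is fixed at half the most. Time passes only in rows, so rows that repeat a pose let the fingers close. It gives the time, the measured TCP pose, the force and the opening at its end, in the units of the state.
- ctrl.sense(): the state, without advancing time (a new reading comes with each control period).
- ctrl.camera(name): name is "scene" or "side" or "wrist"; returns a dict with "image" (480x640x3 uint8, red, green, blue), "depth" (480x640 float32, mm along the optical axis (not along the pixel's ray), 0 where there is no reading), "fov_y" (degrees; the focal length in pixels is half the picture's height over the tangent of half this angle, whatever the lens; pixels are square), "cx", "cy" (the principal point, pixels), "R" (3x3) and "t" (3): a world point X has camera coordinates R X + t. Camera axes: x right, y down, z forward; pixel columns grow to the right and rows downward; lengths in mm; the calibration is good to about 2 mm. The wrist camera is an equidistant fisheye: a pixel r from the principal point sees the ray r / f radians off the axis. A picture is of the moment at which its call begins.
- ctrl.sign_off(): hands the job in, once; it reports no verdict.
The state is a dict: "t": time; "qpos": joint angles; "qvel": joint speeds; "tau": joint torques, N m; "position": TCP position; "tcp_rot": TCP orientation; "force": force on the tool from outside, world axes, zero at the start; "wrist_torque": the same for the moment, N m; "gripper_width": finger opening in mm.
Only numpy, scipy, OpenCV 4.12 (cv2) and the standard library are available. Lean on these libraries where they do the work, as an engineer would, in place of code of your own. Each camera call takes 0.05 s, during which the arm holds its last target.

## Task

Get the beakers rinsed: set every beaker from the drying mat, mouth down as it stands, into an empty cell of the wire rack, one to a cell and set down rather than dropped, leaving the beakers that are already racked where they are, and put the strainer plate back in its recess in the draining board, pressed down so that it lies flush and level. When all that is in place, give the rack two bursts with the fixed spray gun: each time squeeze its trigger fully home, keep it there for two seconds, and let it spring right back. Do not disturb the soap bottle or the mug.

Things in the scene. Friction and masses are not known exactly. Their poses are not given: they have to be found in the camera images.
- board: Fixed steel draining board, 284 (x) x 338 (y) mm, deck 20 mm above the worktop. On it a white wire rack of six square cells, 3 along its x by 2 along its y, 84 mm apart; their walls are 4 mm thick and 40 mm high above the deck, 80 mm clear in a cell. Left (+y) of the rack is the strainer recess. Origin: on the worktop under the rack's middle; z up.
- recess (a point): Centre of the mouth of the strainer recess, at deck height (20 mm up). The recess is 162 mm along the board's x by 122 mm along its y and 8 mm deep, so that the plate lies flush. Axes as the board's.
- strainer: Loose perforated plate 156 (its x) x 116 (its y) x 8 mm, about 0.4 kg; starts on the worktop at the right; fits either way round. Black handle bar over its middle: 84 mm long along its x, 12 x 12 mm in section, centre 34 mm above the plate's underside, 20 mm free under it between two posts. Origin: centre of the underside; z up.
- spray_gun: Fixed spray gun on a riser, right of the board. Upright blue grip, 28 mm diameter, from 200 mm up to its free end at 296 mm; black nozzle below, aimed at the rack. Steel trigger before the grip, hinged at its foot, free end 280 mm up. Riser 75 mm behind, 183 mm high: grip and trigger can be taken together from above. Origin: on the worktop under the grip's axis; its +y: trigger and nozzle side.
- trigger (a joint): Angle of the trigger, rad: 0 released, 0.30 squeezed fully home towards the grip (stop). The spring needs about 3 N at trigger_pad to start and 9 N to hold it home, and brings it back to 0 when let go.
- trigger_pad (a point): Where the trigger is squeezed: outer face of its red pad (18 mm wide), 258 mm up; moves with the trigger, about 22 mm towards the grip in all. The back of the grip at that height is 14 mm behind the gun's axis, so trigger and grip together measure 60 mm released, 38 mm home.
- cell1 (a point): Middle of a rack cell on the deck (20 mm above the worktop): near row, right column.
- cell2 (a point): Middle of a rack cell on the deck (20 mm above the worktop): near row, left column.
- cell3 (a point): Middle of a rack cell on the deck (20 mm above the worktop): middle row, right column.
- cell4 (a point): Middle of a rack cell on the deck (20 mm above the worktop): middle row, left column.
- cell5 (a point): Middle of a rack cell on the deck (20 mm above the worktop): far row, right column.
- cell6 (a point): Middle of a rack cell on the deck (20 mm above the worktop): far row, left column.
- beaker1: Loose beaker, a solid-coloured orange or yellow cup standing mouth down: 62 mm diameter at the mouth (below), 52 mm at its closed top, 95 mm high, 0.13 kg or so. Origin: centre of its lower (mouth) end; z up. One of those on the black drying mat on the left (3 mm thick, fixed), to be loaded; may be absent.
- beaker2: Loose beaker, a solid-coloured orange or yellow cup standing mouth down: 62 mm diameter at the mouth (below), 52 mm at its closed top, 95 mm high, 0.13 kg or so. Origin: centre of its lower (mouth) end; z up. One of those on the black drying mat on the left (3 mm thick, fixed), to be loaded; may be absent.
- beaker3: Loose beaker, a solid-coloured orange or yellow cup standing mouth down: 62 mm diameter at the mouth (below), 52 mm at its closed top, 95 mm high, 0.13 kg or so. Origin: centre of its lower (mouth) end; z up. One of those on the black drying mat on the left (3 mm thick, fixed), to be loaded; may be absent.
- beaker4: Loose beaker, a solid-coloured orange or yellow cup standing mouth down: 62 mm diameter at the mouth (below), 52 mm at its closed top, 95 mm high, 0.13 kg or so. Origin: centre of its lower (mouth) end; z up. One of those on the black drying mat on the left (3 mm thick, fixed), to be loaded; may be absent.
- racked1: Loose beaker, a solid-coloured orange or yellow cup standing mouth down: 62 mm diameter at the mouth (below), 52 mm at its closed top, 95 mm high, 0.13 kg or so. Origin: centre of its lower (mouth) end; z up. One of those already standing in a cell of the rack, to be left there; may be absent.
- racked2: Loose beaker, a solid-coloured orange or yellow cup standing mouth down: 62 mm diameter at the mouth (below), 52 mm at its closed top, 95 mm high, 0.13 kg or so. Origin: centre of its lower (mouth) end; z up. One of those already standing in a cell of the rack, to be left there; may be absent.
- racked3: Loose beaker, a solid-coloured orange or yellow cup standing mouth down: 62 mm diameter at the mouth (below), 52 mm at its closed top, 95 mm high, 0.13 kg or so. Origin: centre of its lower (mouth) end; z up. One of those already standing in a cell of the rack, to be left there; may be absent.
- racked4: Loose beaker, a solid-coloured orange or yellow cup standing mouth down: 62 mm diameter at the mouth (below), 52 mm at its closed top, 95 mm high, 0.13 kg or so. Origin: centre of its lower (mouth) end; z up. One of those already standing in a cell of the rack, to be left there; may be absent.
- racked5: Loose beaker, a solid-coloured orange or yellow cup standing mouth down: 62 mm diameter at the mouth (below), 52 mm at its closed top, 95 mm high, 0.13 kg or so. Origin: centre of its lower (mouth) end; z up. One of those already standing in a cell of the rack, to be left there; may be absent.
- racked6: Loose beaker, a solid-coloured orange or yellow cup standing mouth down: 62 mm diameter at the mouth (below), 52 mm at its closed top, 95 mm high, 0.13 kg or so. Origin: centre of its lower (mouth) end; z up. One of those already standing in a cell of the rack, to be left there; may be absent.
- soap: Green soap bottle, 60 mm diameter, 170 mm high; bystander at the far right. Origin: centre of its underside.
- mug: White mug, 80 mm diameter, 90 mm high; bystander at the far left. Origin: centre of its underside.
Things that resemble listed ones, but are neither listed nor needed, are in the scene too. What is shaped like the beaker2 but pink or turquoise is not meant. Of the things shaped like the strainer, the aluminium one is meant.

How it is judged (in metres and radians):
On the way, in this order (a step that is already met when the one before it is completed fails the run):
1. every beaker from the mat stands mouth down in a rack cell of its own, and the strainer plate lies flush and level in its recess ((horizontal distance between beaker1 and cell1 below 0.022 m or horizontal distance between beaker1 and cell2 below 0.022 m or horizontal distance between beaker1 and cell3 below 0.022 m or horizontal distance between beaker1 and cell4 below 0.022 m or horizontal distance between beaker1 and cell5 below 0.022 m or horizontal distance between beaker1 and cell6 below 0.022 m) and z of beaker1 in the frame of board between 0.014 and 0.026 m and angle between each of beaker1, beaker2, beaker3, beaker4's own z axis and vertical below 0.12 rad and contact force between each of beaker1, beaker2, beaker3, beaker4, strainer and the fingers below 0.2 N and (horizontal distance between beaker2 and cell1 below 0.022 m or horizontal distance between beaker2 and cell2 below 0.022 m or horizontal distance between beaker2 and cell3 below 0.022 m or horizontal distance between beaker2 and cell4 below 0.022 m or horizontal distance between beaker2 and cell5 below 0.022 m or horizontal distance between beaker2 and cell6 below 0.022 m) and z of beaker2 in the frame of board between 0.014 and 0.026 m and (horizontal distance between beaker3 and cell1 below 0.022 m or horizontal distance between beaker3 and cell2 below 0.022 m or horizontal distance between beaker3 and cell3 below 0.022 m or horizontal distance between beaker3 and cell4 below 0.022 m or horizontal distance between beaker3 and cell5 below 0.022 m or horizontal distance between beaker3 and cell6 below 0.022 m) and z of beaker3 in the frame of board between 0.014 and 0.026 m and (horizontal distance between beaker4 and cell1 below 0.022 m or horizontal distance between beaker4 and cell2 below 0.022 m or horizontal distance between beaker4 and cell3 below 0.022 m or horizontal distance between beaker4 and cell4 below 0.022 m or horizontal distance between beaker4 and cell5 below 0.022 m or horizontal distance between beaker4 and cell6 below 0.022 m) and z of beaker4 in the frame of board between 0.014 and 0.026 m and horizontal distance between strainer and recess below 0.008 m and z of strainer in the frame of board below 0.0145 m and angle between strainer's own z axis and vertical below 0.025 rad), for 0.2 s.
2. first burst: the trigger is squeezed home and held (value of joint trigger above 0.25 rad), for 1.5 s.
3. the trigger has sprung back (value of joint trigger below 0.05 rad), for 0.2 s.
4. second burst: the trigger is squeezed home and held (value of joint trigger above 0.25 rad), for 1.5 s.
5. the trigger has sprung back again (value of joint trigger below 0.05 rad), for 0.2 s.
At the end, for the whole second after the job is handed in: Each mat beaker stands mouth down in its own cell (22 mm of its middle, tilt under 0.12), racked ones within 30 mm of start, strainer in its recess (8 mm of its middle, under 2.5 mm proud, tilt under 0.025), all released and still; trigger back (under 0.05) after two bursts (over 0.25, 1.5 s) (all of step 1 and distance of each of racked1, racked2, racked3, racked4, racked5, racked6 from where it was at the start of the episode below 0.03 m and angle between each of racked1, racked2, racked3, racked4, racked5, racked6's own z axis and vertical below 0.12 rad and value of joint trigger below 0.05 rad and linear speed of each of strainer, beaker1, beaker2, beaker3, beaker4 below 0.02 m/s); the robot touches nothing.
It fails at once if the soap bottle or mug is knocked over or pushed more than 40 mm (distance of any of soap, mug from where it was at the start of the episode above 0.04 m or angle between any of soap, mug's own z axis and vertical above 0.5 rad).
It fails at once if a beaker or the strainer plate is dropped from some 10 cm or more, or thrown (linear speed of any of beaker1, beaker2, beaker3, beaker4, strainer above 1.4 m/s).
It fails at once if a beaker that was already racked is taken out of its cell (distance of any of racked1, racked2, racked3, racked4, racked5, racked6 from where it was at the start of the episode above 0.04 m).
Of racked1, racked2, racked3, racked4, racked5, racked6 only 1 to 2 are there at a start; the rules pass over those that are not, and their reading is None.
Of beaker1, beaker2, beaker3, beaker4 only 2 to 4 are there at a start; the rules pass over those that are not, and their reading is None.
At some moment in a run one of beaker1, beaker2, beaker3, beaker4, strainer may be knocked a few centimetres aside while the robot is not near it.
It also fails if it takes over 210 s, if anything falls off the work surface, if the arm or the gripper's body presses on something with over 40 N, if the wrist force passes 120 N, or if a joint passes its speed limit or range.

## Working session

There is one attempt and no reset: what is moved stays moved. The work goes in short steps, Python scripts to look and compute and a shell command to move; the robot and the scene stay as the last step left them, time stands still between calls to the robot, and variables do not carry over. Pictures are saved under pics/ and viewed, and the job is handed in when it is done.

```bash
ls; mkdir -p pics; python3 - <<'E'
from workcell import ctrl
import cv2
print(ctrl.sense()); print(ctrl.hold_point_z)
for n in ["scene","side","wrist"]:
    c=ctrl.camera(n); cv2.imwrite(f"pics/{n}0.png",c["image"][:,:,::-1])
    print(n,c["fov_y"],c["cx"],c["cy"],c["R"],c["t"])
E
```

```text
pics
{'t': 0.0, 'qpos': array([ 6.84977102e+01,  1.18851169e+01,  8.84062975e+01,  1.59615326e-03,
        7.98431430e+01, -8.62194802e+00]), 'qvel': array([-0.06352081, -0.01553784,  0.00290793,  0.00316832,  0.00276858,
       -0.03430898]), 'tau': array([ 2.93228932e-04, -3.83024848e+01, -2.91602808e+01, -1.74614634e-04,
        1.02207880e-02, -1.28526557e-05]), 'position': array([128.03463702, 560.18061185, 403.50430681]), 'tcp_rot': array([[-9.74836464e-01,  2.22919454e-01, -8.86316799e-04],
       [ 2.22920894e-01,  9.74834111e-01, -2.17497038e-03],
       [ 3.79168640e-04, -2.31781896e-03, -9.99997242e-01]]), 'force': array([-9.02793171e-01, -2.91281026e-01,  8.87102680e-04]), 'wrist_torque': array([ 0.00175528, -0.06375824, -0.037455  ]), 'gripper_width': 85.8194001054772}
154.70000000000002
scene 52.639997488931236 322.03530755025156 238.51008870321414 [[ 0.81146463  0.58420368  0.01520595]
 [ 0.36243627 -0.48267537 -0.79728567]
 [-0.45843769  0.65248031 -0.60341059]] [-428.53071364  -39.57093169 1611.79955127]
side 48.557031198828156 315.9672280439758 242.0328507546802 [[ 0.9788875  -0.20436603  0.0037125 ]
 [-0.15364063 -0.74765571 -0.64606927]
 [ 0.13481028  0.63185874 -0.76326975]] [-526.79315017  186.38085763 1453.65047199]
wrist 65.70646984690485 316.3693704619308 240.21778121923262 [[ 2.23139278e-01  9.74786318e-01 -7.05083006e-04]
 [ 9.35538949e-01 -2.13951832e-01  2.81054246e-01]
 [ 2.73816980e-01 -6.33738741e-02 -9.59691624e-01]] [-574.66684545  -35.99158986  378.66168712]
```

View pics/scene0.png

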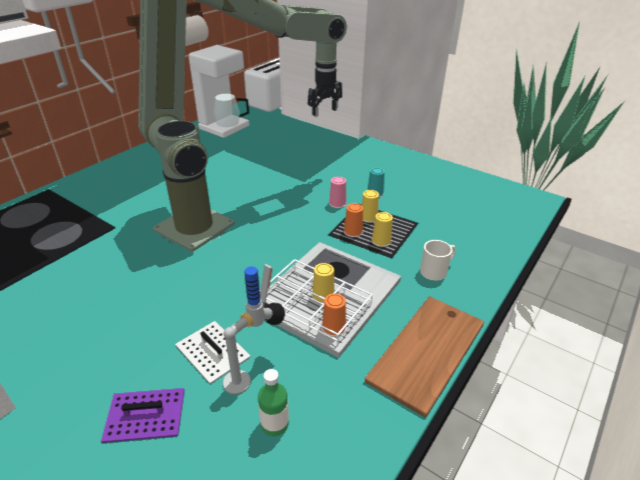

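View pics/side0.png

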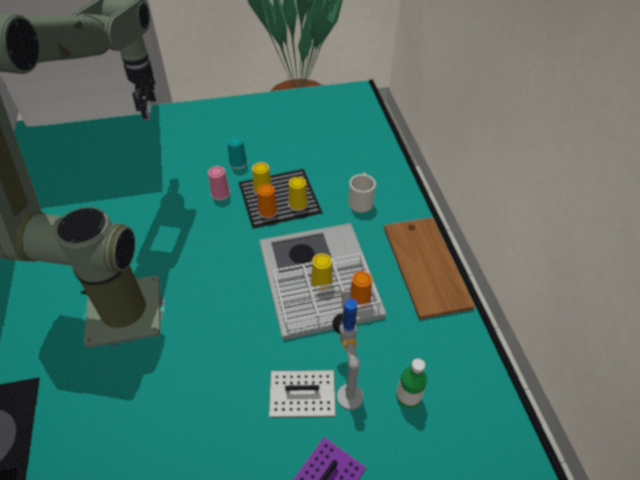

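View pics/wrist0.png

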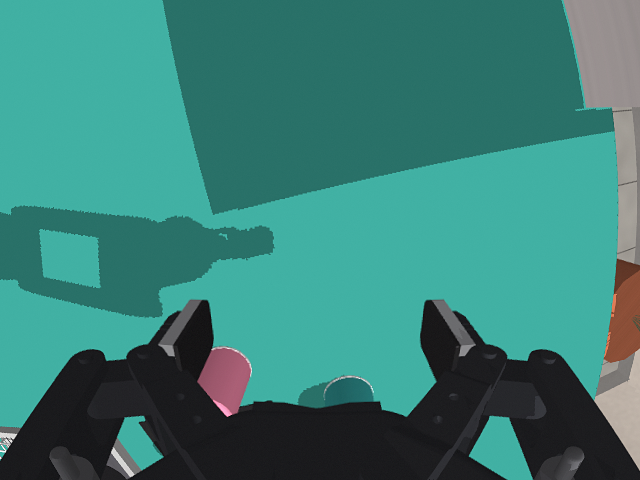

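Scene view: three mat beakers (orange (354,218), yellow (370,205) and (383,228)), two racked (yellow (323,280), orange (334,312)), aluminium strainer (212,350), gun grip (252,285). Purple plate, pink and turquoise cups are decoys.

```bash
cat > h.py <<'E'
from workcell import ctrl
import cv2, numpy as np
def cloud(c):
    d=c["depth"];h,w=d.shape;f=h/2/np.tan(np.radians(c["fov_y"])/2)
    v,u=np.mgrid[:h,:w]
    P=np.stack([(u-c["cx"])/f*d,(v-c["cy"])/f*d,d],-1)
    X=(P-c["t"])@c["R"]
    X[d<=0]=np.nan
    return X
def hsv(c): return cv2.cvtColor(c["image"],cv2.COLOR_RGB2HSV)
def blobs(m,amin=30):
    n,l,s,ce=cv2.connectedComponentsWithStats(m.astype(np.uint8))
    return [(l==i) for i in range(1,n) if s[i,4]>=amin]
def cups(c,X):
    H=hsv(c); out=[]
    for lo,hi,nm in((4,15,'or'),(20,32,'ye')):
        m=(H[...,0]>=lo)&(H[...,0]<=hi)&(H[...,1]>150)&(H[...,2]>90)
        m&=(X[...,2]>20)&(X[...,2]<400)
        for b in blobs(m,60):
            p=X[b];zt=np.percentile(p[:,2],98)
            t=p[p[:,2]>zt-4]
            (cx,cy),r=cv2.minEnclosingCircle(t[:,:2].astype(np.float32))
            v,u=np.nonzero(b)
            out.append((nm,int(u.mean()),int(v.mean()),len(u),round(cx),round(cy),round(r),round(zt), t[:,:2].mean(0).round()))
    return out
E
python3 - <<'E'
from h import *
for n in("scene","side"):
    c=ctrl.camera(n);X=cloud(c);H=hsv(c)
    print(n)
    for o in cups(c,X):print(o)
    # blue grip
    m=(H[...,0]>105)&(H[...,0]<125)&(H[...,1]>150)&(X[...,2]>150)
    for b in blobs(m,40): p=X[b];print('blue',len(p),p.min(0).round(),p.max(0).round(),np.median(p,0).round())
    # pale things
    m=(H[...,1]<40)&(H[...,2]>150)&(X[...,2]>3)&(X[...,2]<60)&(X[...,0]>250)&(X[...,0]<800)&(abs(X[...,1])<600)
    for b in blobs(m,60): 
        p=X[b];v,u=np.nonzero(b);print('pale',int(u.mean()),int(v.mean()),len(p),p.min(0).round(),p.max(0).round(),cv2.minAreaRect(p[:,:2].astype(np.float32)))
    m=(H[...,2]<50)&(X[...,2]>15)&(X[...,2]<60)&(X[...,0]>250)&(X[...,0]<800)&(X[...,1]<200)&(X[...,1]>-500)
    for b in blobs(m,30): 
        p=X[b];v,u=np.nonzero(b);print('blk',int(u.mean()),int(v.mean()),len(p),p.min(0).round(),p.max(0).round(),cv2.minAreaRect(p[:,:2].astype(np.float32)))
    for k in ([(323,280),(285,300)] if n=="scene" else [(300,300)]): print(X[k[1],k[0]])
    s=3
    im=c["image"][230:400,170:420] if n=="scene" else c["image"][210:430,240:460]
    cv2.imwrite(f"pics/{n}1.png",cv2.resize(im,None,fx=2.7,fy=2.7,interpolation=cv2.INTER_CUBIC)[:,:,::-1])
E
```

```text
scene
('or', 354, 218, 456, 447, 289, 27, 102, array([445., 289.]))
('or', 333, 311, 698, 640, -104, 26, 118, array([ 640., -105.]))
('ye', 376, 218, 725, 496, 343, 89, 101, array([504., 335.]))
('ye', 323, 281, 443, 553, -27, 26, 117, array([555., -26.]))
blue 382 [ 537. -304.  209.] [ 567. -279.  298.] [ 559. -298.  268.]
pale 330 295 4597 [ 377. -168.    3.] [695. 177.  60.] ((534.188232421875, -0.02911376953125), (311.77117919921875, 344.18231201171875), 2.2821433544158936)
pale 437 252 88 [706. 285.  35.] [759. 312.  60.] ((730.0874633789062, 301.1309814453125), (55.864566802978516, 15.674769401550293), 17.43038558959961)
pale 430 269 250 [717. 226.   3.] [768. 242.  60.] ((742.1451416015625, 233.7696075439453), (16.088565826416016, 51.3062629699707), 89.21443939208984)
pale 206 352 1572 [ 349. -403.    3.] [ 510. -264.   41.] ((434.84912109375, -332.6134948730469), (115.56626892089844, 158.68798828125), 79.30844116210938)
pale 241 353 120 [ 470. -320.    4.] [ 521. -282.   13.] ((493.8578186035156, -300.00213623046875), (27.979951858520508, 54.627296447753906), 75.7724685668945
[... 1217 characters left out ...]
6.7835636138916), 74.50072479248047)
pale 301 394 1791 [ 346. -403.    3.] [ 518. -267.   43.] ((432.63525390625, -335.32818603515625), (116.67141723632812, 155.03956604003906), 78.56100463867188)
pale 342 396 112 [ 516. -391.    3.] [ 538. -337.   12.] ((526.3831176757812, -363.1068420410156), (54.62653732299805, 20.495738983154297), 86.309326171875)
pale 301 392 66 [ 405. -346.    3.] [ 461. -325.   20.] ((433.2918395996094, -335.3123474121094), (10.684732437133789, 58.465179443359375), 79.06267547607422)
blk 301 387 85 [ 396. -348.   33.] [ 469. -327.   45.] ((432.34375, -337.1603698730469), (9.893229484558105, 74.1227798461914), 79.45259857177734)
[477.22179891 -78.11965231  20.36945253]
```

View pics/scene1.png

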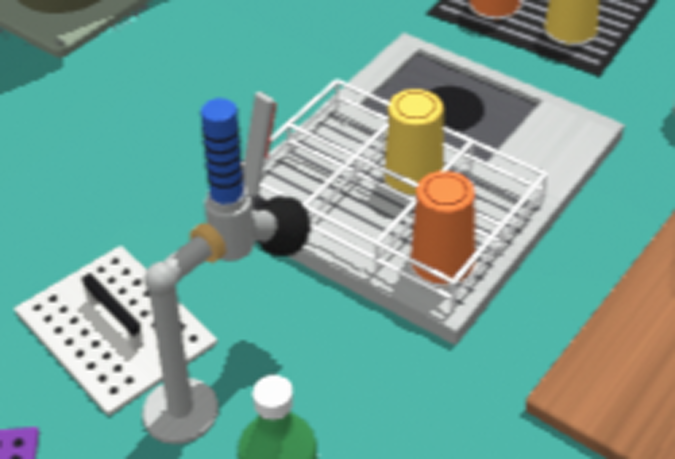

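View pics/side1.png

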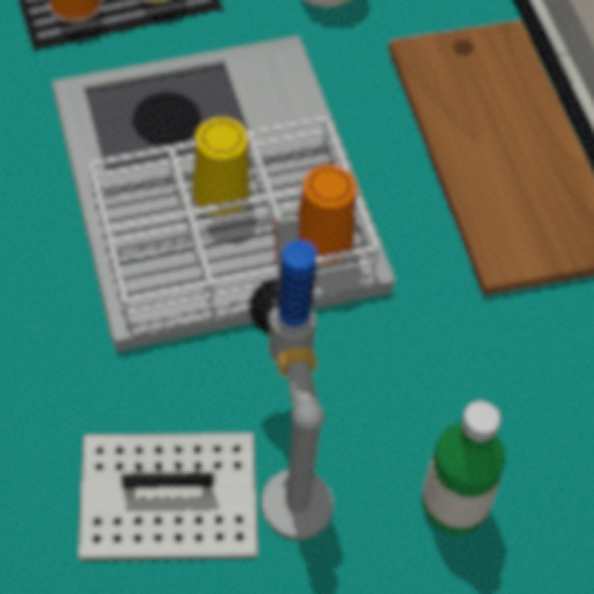

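```bash
python3 - <<'E'
from h import *
for n in("scene","side"):
    c=ctrl.camera(n);X=cloud(c);H=hsv(c)
    reg=(X[...,0]>380)&(X[...,0]<720)&(X[...,1]>-200)&(X[...,1]<200)
    m=reg&(H[...,1]<60)&(X[...,2]>10)
    print(n,'board',cv2.minAreaRect(X[m][:,:2].astype(np.float32)))
    # deck-height pixels outline
    d=reg&(H[...,1]<50)&(abs(X[...,2]-20)<6)&(H[...,2]>110)
    print('deck',d.sum(),cv2.minAreaRect(X[d][:,:2].astype(np.float32)),np.median(X[d][:,2]))
    t=reg&(H[...,1]<60)&(H[...,2]>190)&(abs(X[...,2]-60)<5)
    print('top',t.sum(),cv2.minAreaRect(X[t][:,:2].astype(np.float32)))
    r=reg&(H[...,1]<90)&(H[...,2]<120)&(X[...,2]<25)&(X[...,1]>20)
    for b in blobs(r,80):
        v,u=np.nonzero(b);print('rec',int(u.mean()),int(v.mean()),b.sum(),np.median(X[b],0).round(),cv2.minAreaRect(X[b][:,:2].astype(np.float32)),np.median(H[b],0))
E
```

```text
scene board ((547.9907836914062, 1.4564971923828125), (286.8329772949219, 345.7905578613281), 2.210752487182617)
deck 4612 ((548.1784057617188, -0.3033294677734375), (286.7707824707031, 342.6255187988281), 2.303332805633545) 20.168800559346383
top 479 ((550.6436767578125, -67.55812072753906), (258.0799560546875, 176.10720825195312), 2.263615369796753)
rec 341 265 878 [523. 118.  13.] ((509.0936584472656, 110.08151245117188), (157.5245361328125, 94.8172607421875), 2.2683515548706055) [120.  13. 100.]
side board ((545.4412841796875, -3.236663818359375), (285.0057067871094, 345.6209716796875), 2.2532827854156494)
deck 4358 ((545.377197265625, -2.9204254150390625), (284.23626708984375, 341.93505859375), 2.0757901668548584) 17.859301971966264
top 0 ((0.0, 0.0), (0.0, 0.0), 0.0)
rec 298 249 1327 [506. 108.  10.] ((512.5626220703125, 103.12975311279297), (161.43690490722656, 105.01110076904297), 1.3140807151794434) [120.  13.  78.]
```

```bash
cat >> h.py <<'E'
def delta(x,y,z,phi=None):
    """shift cm in tool axes (current pose) to put TCP at x,y,z ; phi = jaw axis world angle deg"""
    s=ctrl.sense();R=s["tcp_rot"];d=R.T@(np.array([x,y,z])-s["position"])/10
    a=np.degrees(np.arctan2(R[1,1],R[0,1]))
    yaw=None
    if phi is not None: yaw=(a-phi+90)%180-90
    print('pos',s["position"].round(1),'jaw',round(a,1),'q6',s["qpos"][5].round(1),'w',s["gripper_width"].round(1),'F',s["force"].round(1),'t',round(s["t"],2))
    print('DELTA',d.round(2),'yaw',yaw); return d
def mats():
    for n in("scene","side"):
        c=ctrl.camera(n)
        for o in cups(c,cloud(c)): print(n,o)
E
python3 - <<'E'
from h import *
delta(538,300,330,92)
c=ctrl.camera("side");X=cloud(c);print(X[182,218],X[150,236])
E
```

```text
Traceback (most recent call last):
  File "h.py", line 32, in delta
    print('pos',s["position"].round(1),'jaw',round(a,1),'q6',s["qpos"][5].round(1),'w',s["gripper_width"].round(1),'F',s["force"].round(1),'t',round(s["t"],2))
                                                                                       ^^^^^^^^^^^^^^^^^^^^^^^^
AttributeError: 'float' object has no attribute 'round'
```

```bash
sed -i 's/s\["gripper_width"\].round(1)/round(float(s["gripper_width"]),1)/' h.py
python3 - <<'E'
from h import *
delta(538,300,330,92)
c=ctrl.camera("side");X=cloud(c);print(X[182,218],X[150,236])
E
```

```text
pos [128.1 560.5 404.4] jaw 77.1 q6 -8.6 w 85.2 F [0.4 0.5 0.6] t 0.35
DELTA [-45.76 -16.25   7.44] yaw -14.88088995630703
[301.03345503 382.68939165  68.13026586] [373.62318705 516.75575847  76.14794353]
```

```bash
python3 -m creep '[[[-5,-1.8,0.8,-3,8.5],[-10,-3.6,1.6,-6,8.5],[-15,-5.3,2.4,-9,8.5],[-20,-7.1,3.2,-12,8.5],[-25,-8.9,4,-15,8.5],[-30,-10.7,4.8,-15,8.5],[-35,-12.4,5.6,-15,8.5],[-40,-14.2,6.4,-15,8.5],[-43,-15.3,7,-15,8.5],[-45.8,-16.3,7.4,-15,8.5],[-45.8,-16.3,7.4,-15,8.5]]]'
python3 - <<'E'
from h import *
delta(538,300,330,92)
mats()
c=ctrl.camera("wrist");cv2.imwrite("pics/w1.png",c["image"][:,:,::-1])
E
```

```text
t: 1.78
position: [539.8, 298.1, 330.2]
tcp_rot: [[-0.999, -0.034, -0.0], [-0.034, 0.999, -0.0], [0.0, -0.0, -1.0]]
force: [0.3, 0.6, -0.4]
gripper_width: 85.0
pos [539.8 298.1 330.2] jaw 91.9 q6 -71.1 w 85.0 F [ 0.3  0.6 -0.4] t 1.77
DELTA [0.18 0.2  0.02] yaw -0.05500516433822611
scene ('or', 353, 218, 454, 446, 290, 26, 101, array([445., 290.]))
scene ('or', 333, 311, 698, 640, -105, 26, 118, array([ 640., -106.]))
scene ('ye', 377, 219, 732, 492, 339, 89, 101, array([529., 313.]))
scene ('ye', 323, 281, 442, 552, -26, 26, 117, array([553., -25.]))
side ('or', 266, 202, 378, 442, 284, 24, 98, array([444., 279.]))
side ('or', 360, 288, 433, 636, -107, 26, 116, array([ 636., -109.]))
side ('ye', 260, 174, 342, 438, 388, 27, 100, array([438., 386.]))
side ('ye', 296, 192, 459, 538, 284, 38, 99, array([539., 297.]))
side ('ye', 321, 269, 552, 547, -31, 27, 117, array([545., -31.]))
```

View pics/w1.png

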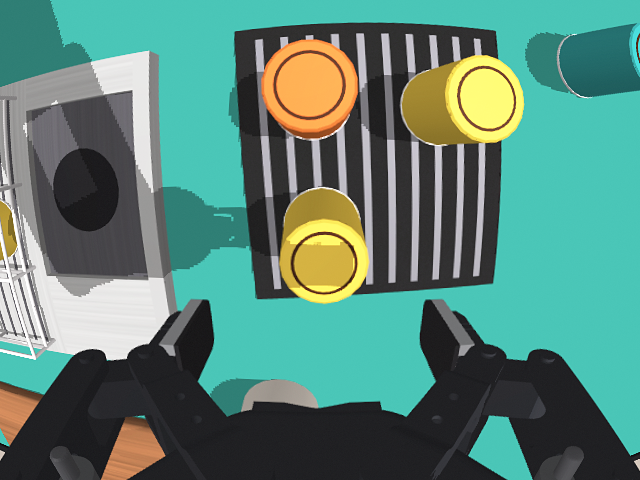

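Wrist view: yellow A top (324,262), orange (310,86), other yellow (484,98); the recess is the dark rectangle round (85,185). Measure these by rays.

```bash
cat >> h.py <<'E'
def wray(c,uv,z):
    """fisheye pixels -> world points on plane z"""
    uv=np.atleast_2d(np.asarray(uv,float));f=c["image"].shape[0]/2/np.tan(np.radians(c["fov_y"])/2)
    dx=uv[:,0]-c["cx"];dy=uv[:,1]-c["cy"];r=np.hypot(dx,dy)+1e-9;th=r/f
    d=np.stack([np.sin(th)*dx/r,np.sin(th)*dy/r,np.cos(th)],1)@c["R"]
    C=-c["R"].T@c["t"]
    return C+d*((z-C[2])/d[:,2])[:,None]
E
python3 - <<'E'
from h import *
c=ctrl.camera("wrist");H=hsv(c)
for nm,uv in(("A",(324,262)),("O",(310,86)),("B",(484,98))): print(nm,wray(c,uv,98).round(1))
# recess mask: darker grey
V=H[...,2];m=(H[...,1]<60)&(V<130)
m[:, 160:]=0; m[290:]=0
for b in blobs(m,500):
    cs,_=cv2.findContours(b.astype(np.uint8),cv2.RETR_EXTERNAL,cv2.CHAIN_APPROX_NONE)
    k=max(cs,key=cv2.contourArea)[:,0,:];P=wray(c,k,20)
    print(b.sum(),k.min(0),k.max(0),cv2.minAreaRect(P[:,:2].astype(np.float32)))
# board corner pixels
for uv in((27,113),(131,91),(144,277),(48,274),(152,52),(176,330)):print(uv,wray(c,uv,20).round(1))
E
```

```text
A [[538.3 305.   98. ]]
O [[439.9 293.6  98. ]]
B [[437.2 392.7  98. ]]
18538 [26 91] [147 279] ((511.35760498046875, 90.73967742919922), (161.69778442382812, 122.31190490722656), 2.233177661895752)
(27, 113) [[435.3  28.7  20. ]]
(131, 91) [[428.8 147.7  20. ]]
(144, 277) [[587.3 151.3  20. ]]
(48, 274) [[592.9  36.2  20. ]]
(152, 52) [[398.  165.5  20. ]]
(176, 330) [[638.1 176.4  20. ]]
```

```bash
python3 -m creep '[[[0.2,0.4,4.5,0,8.5],[0.2,0.4,7.5,0,8.5],[0.2,0.4,9.7,0,8.5],[0.2,0.4,9.7,0,8.5],[0.2,0.4,9.7,0,4],[0.2,0.4,9.7,0,4],[0.2,0.4,9.7,0,4],[0.2,0.4,9.7,0,4],[0.2,0.4,9.7,0,4],[0.2,0.4,9.7,0,4]]]'
python3 - <<'E'
from h import *
delta(538,302,400,92)
E
```

```text
t: 3.22
position: [537.3, 303.9, 236.1]
tcp_rot: [[-0.999, -0.037, 0.004], [-0.037, 0.999, 0.002], [-0.004, 0.002, -1.0]]
force: [-0.8, -1.1, 6.3]
gripper_width: 52.6
pos [537.3 303.9 236.1] jaw 92.1 q6 -70.7 w 52.6 F [-0.8 -1.1  6.3] t 3.23
DELTA [ -0.13  -0.16 -16.39] yaw 0.10852219953007136
```

```bash
python3 -m creep '[[[0,0,-4,0,4],[0,0,-9,0,4],[0,0,-13,0,4],[1.5,-5,-13,0,4],[3,-11,-13,0,4],[4.5,-17,-13,0,4],[6,-23,-13,0,4],[7.5,-28,-13,0,4],[8.6,-33,-13,0,4],[8.6,-33,-13,0,4],[8.6,-33,-13,0,4]]]'
python3 - <<'E'
from h import *
delta(464,-30,253,92)
c=ctrl.camera("wrist");cv2.imwrite("pics/w2.png",c["image"][:,:,::-1])
c=ctrl.camera("scene");cv2.imwrite("pics/s2.png",c["image"][:,:,::-1])
E
```

```text
t: 4.6
position: [462.3, -29.4, 363.6]
tcp_rot: [[-0.999, -0.036, -0.0], [-0.036, 0.999, 0.001], [0.0, 0.001, -1.0]]
force: [-1.0, 0.2, -2.4]
gripper_width: 52.5
pos [462.3 -29.4 363.6] jaw 92.1 q6 -106.5 w 52.5 F [-1.   0.2 -2.4] t 4.6
DELTA [-0.17 -0.07 11.06] yaw 0.0658860206767713
```

View pics/w2.png

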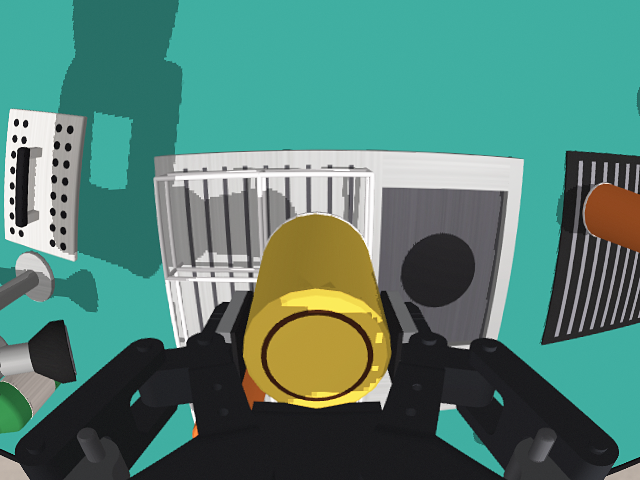

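View pics/s2.png

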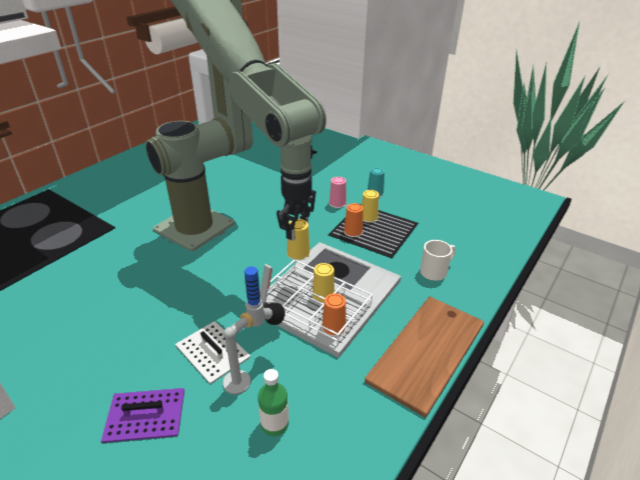

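```bash
python3 - <<'E'
from h import *
c=ctrl.camera("wrist");print(wray(c,[(373,172),(263,176),(157,180),(168,276)],60).round(1))
print(wray(c,[(383,188),(506,191)],20).round(1))
E
```

```text
[[ 416.8   12.5   60. ]
 [ 422.9  -68.7   60. ]
 [ 426.5 -154.    60. ]
 [ 506.8 -150.2   60. ]]
[[433.9  28.5  20. ]
 [428.4 147.7  20. ]]
```

```bash
python3 -m creep '[[[-0.2,0,4,0,4],[-0.2,0,8,0,4],[-0.2,0,10,0,4],[-0.2,0,11,0,4],[-0.2,0,11,0,4],[-0.2,0,11,0,6],[-0.2,0,11,0,7.4],[-0.2,0,11,0,7.6],[-0.2,0,11,0,7.6]]]'
python3 - <<'E'
from h import *
delta(442,290,400,0)
mats()
E
```

```text
t: 5.88
position: [464.5, -29.4, 253.8]
tcp_rot: [[-0.999, -0.037, 0.0], [-0.037, 0.999, -0.0], [-0.0, -0.0, -1.0]]
force: [-0.1, -0.4, 0.3]
gripper_width: 75.9
pos [464.5 -29.4 253.8] jaw 92.1 q6 -106.4 w 75.9 F [-0.1 -0.4  0.3] t 5.88
DELTA [  1.06  32.   -14.62] yaw -87.88090523560561
scene ('or', 354, 218, 450, 445, 290, 26, 101, array([444., 289.]))
scene ('or', 334, 311, 698, 640, -104, 27, 118, array([ 640., -105.]))
scene ('ye', 369, 205, 319, 445, 388, 24, 101, array([446., 386.]))
scene ('ye', 300, 269, 425, 480, -36, 32, 119, array([477., -32.]))
scene ('ye', 323, 281, 439, 550, -27, 26, 117, array([554., -25.]))
side ('or', 360, 289, 426, 636, -108, 26, 117, array([ 634., -110.]))
side ('ye', 321, 269, 545, 545, -32, 26, 117, array([546., -31.]))
side ('ye', 290, 280, 237, 449, -62, 9, 154, array([449., -62.]))
```

```bash
python3 -m creep '[[[0,0,-5,0,8],[0,0,-10,0,8.5],[0.2,3,-14,10,8.5],[0.3,8,-14.6,20,8.5],[0.5,13,-14.6,30,8.5],[0.7,18,-14.6,40,8.5],[0.9,23,-14.6,50,8.5],[1.1,28,-14.6,60,8.5],[1.2,32,-14.6,70,8.5],[1.2,32,-14.6,80,8.5],[1.2,32,-14.6,90,8.5],[1.2,32,-14.6,90,8.5]]]'
python3 - <<'E'
from h import *
delta(441,291,233,2)
mats()
c=ctrl.camera("wrist");cv2.imwrite("pics/w3.png",c["image"][:,:,::-1])
E
```

```text
t: 7.48
position: [440.5, 290.0, 399.5]
tcp_rot: [[-0.039, 0.999, -0.0], [0.999, 0.039, -0.0], [-0.0, -0.0, -1.0]]
force: [-0.5, -0.4, -0.2]
gripper_width: 85.2
pos [440.5 290.  399.5] jaw 2.3 q6 21.7 w 85.2 F [-0.5 -0.4 -0.2] t 7.47
DELTA [ 0.1   0.06 16.65] yaw 0.254030698365753
scene ('or', 354, 218, 455, 445, 293, 26, 102, array([446., 290.]))
scene ('or', 334, 311, 693, 640, -104, 26, 118, array([ 640., -105.]))
scene ('ye', 369, 205, 320, 444, 389, 26, 102, array([448., 385.]))
scene ('ye', 299, 270, 409, 474, -30, 25, 117, array([475., -32.]))
scene ('ye', 323, 281, 443, 552, -27, 27, 117, array([554., -25.]))
side ('or', 266, 201, 376, 440, 284, 25, 98, array([445., 278.]))
side ('or', 360, 288, 438, 637, -109, 27, 116, array([ 635., -109.]))
side ('ye', 260, 174, 346, 438, 388, 26, 99, array([437., 387.]))
side ('ye', 321, 269, 541, 546, -30, 26, 116, array([546., -31.]))
side ('ye', 292, 275, 559, 468, -34, 27, 117, array([467., -34.]))
```

View pics/w3.png

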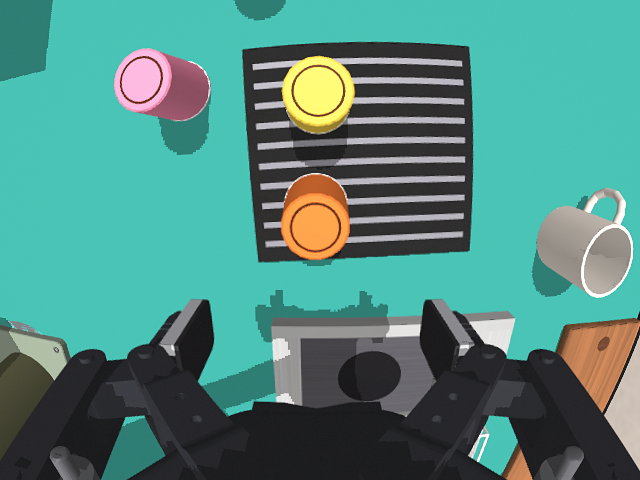

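```bash
python3 - <<'E'
from h import *
c=ctrl.camera("wrist");print(wray(c,[(316,227),(318,91)],98).round(1))
E
python3 -m creep '[[[0.1,0,6,0,8.5],[0.1,0,12,0,8.5],[0.1,0,15,0,8.5],[0.1,0,16.6,0,8.5],[0.1,0,16.6,0,8.5],[0.1,0,16.6,0,4],[0.1,0,16.6,0,4],[0.1,0,16.6,0,4],[0.1,0,16.6,0,4],[0.1,0,16.6,0,4],[0.1,0,16.6,0,4]]]'
python3 - <<'E'
from h import *
delta(467,-114,400,2)
E
```

```text
[[440.2 292.9  98. ]
 [437.8 393.6  98. ]]
t: 9.05
position: [441.5, 291.4, 236.1]
tcp_rot: [[-0.037, 0.999, 0.004], [0.999, 0.037, 0.002], [0.002, 0.004, -1.0]]
force: [-1.8, -0.3, 6.2]
gripper_width: 52.6
pos [441.5 291.4 236.1] jaw 2.1 q6 21.9 w 52.6 F [-1.8 -0.3  6.2] t 9.05
DELTA [-40.58   1.1  -16.45] yaw 0.13221042999549582
```

```bash
python3 -m creep '[[[0,0,-5,0,4],[0,0,-10,0,4],[0,0,-15,0,4],[-6,0.2,-15,0,4],[-12,0.4,-15,0,4],[-18,0.6,-15,0,4],[-24,0.8,-15,0,4],[-30,1,-15,0,4],[-36,1.1,-15,0,4],[-40.5,1.1,-15,0,4],[-40.5,1.1,-15,0,4],[-40.5,1.1,-15,0,4]]]'
python3 - <<'E'
from h import *
delta(467,-114,253.5,2)
c=ctrl.camera("wrist");cv2.imwrite("pics/w4.png",c["image"][:,:,::-1])
E
```

```text
t: 10.55
position: [466.3, -113.1, 383.9]
tcp_rot: [[-0.037, 0.999, 0.0], [0.999, 0.037, 0.001], [0.001, 0.0, -1.0]]
force: [0.6, 0.4, -0.9]
gripper_width: 52.3
pos [ 466.3 -113.1  383.9] jaw 2.1 q6 -26.1 w 52.3 F [ 0.6  0.4 -0.9] t 10.55
DELTA [-0.1   0.06 13.04] yaw 0.09835215759976279
```

View pics/w4.png

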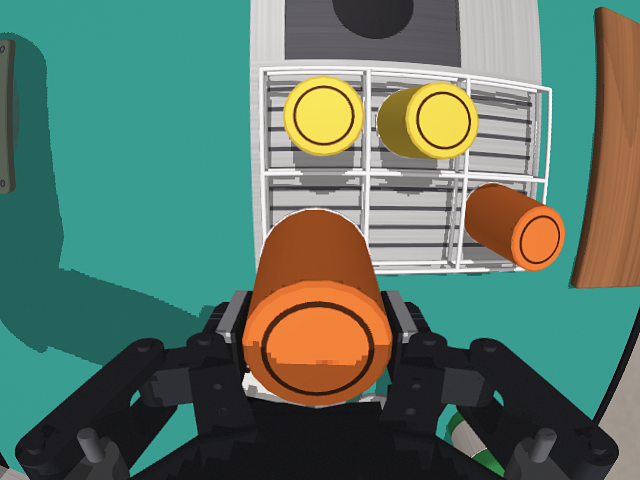

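Wrist view: cell2 yellow (323,115) well inside its cell, cell1 lies straight below the held orange beaker. Lowering.

```bash
python3 -m creep '[[[-0.1,0,4,0,4],[-0.1,0,8,0,4],[-0.1,0,11,0,4],[-0.1,0,12.5,0,4],[-0.1,0,13,0,4],[-0.1,0,13,0,4],[-0.1,0,13,0,6],[-0.1,0,13,0,7.4],[-0.1,0,13,0,7.6],[-0.1,0,13,0,7.6]]]'
python3 - <<'E'
from h import *
delta(438,391,400,2)
E
```

```text
t: 11.85
position: [466.7, -114.5, 253.9]
tcp_rot: [[-0.037, 0.999, 0.0], [0.999, 0.037, -0.0], [-0.0, 0.0, -1.0]]
force: [-1.0, 0.3, 0.2]
gripper_width: 75.8
pos [ 466.7 -114.5  253.9] jaw 2.1 q6 -26.2 w 75.8 F [-1.   0.3  0.2] t 11.85
DELTA [ 50.62  -0.99 -14.62] yaw 0.11227189621808975
```

```bash
python3 -m creep '[[[0,0,-6,0,8.5],[0,0,-12,0,8.5],[4,-0.1,-14.6,0,8.5],[10,-0.2,-14.6,-5,8.5],[16,-0.3,-14.6,-10,8.5],[22,-0.4,-14.6,-15,8.5],[28,-0.5,-14.6,-20,8.5],[34,-0.6,-14.6,-25,8.5],[40,-0.8,-14.6,-32,8.5],[46,-0.9,-14.6,-39,8.5],[50.6,-1,-14.6,-45,8.5],[50.6,-1,-14.6,-45,8.5]]]'
python3 - <<'E'
from h import *
delta(438,391,233,47)
mats()
c=ctrl.camera("wrist");cv2.imwrite("pics/w5.png",c["image"][:,:,::-1])
E
```

```text
t: 13.35
position: [437.0, 393.6, 399.2]
tcp_rot: [[-0.736, 0.677, -0.0], [0.677, 0.736, 0.0], [0.001, 0.0, -1.0]]
force: [-0.6, -0.8, 0.8]
gripper_width: 85.0
pos [437.  393.6 399.2] jaw 47.4 q6 -13.8 w 85.0 F [-0.6 -0.8  0.8] t 13.35
DELTA [-0.26 -0.13 16.62] yaw 0.37477672040598975
scene ('or', 279, 285, 600, 564, -246, 5, 238, array([ 564., -245.]))
scene ('or', 333, 311, 696, 640, -105, 26, 118, array([ 641., -106.]))
scene ('ye', 369, 206, 334, 442, 392, 25, 100, array([447., 386.]))
scene ('ye', 299, 270, 402, 474, -31, 24, 117, array([478., -33.]))
scene ('ye', 323, 281, 439, 552, -27, 25, 117, array([554., -26.]))
side ('or', 360, 288, 436, 637, -109, 27, 117, array([ 636., -110.]))
side ('or', 298, 303, 464, 468, -119, 25, 116, array([ 466., -120.]))
side ('ye', 261, 177, 432, 437, 389, 26, 99, array([439., 391.]))
side ('ye', 321, 269, 546, 546, -31, 26, 117, array([546., -31.]))
side ('ye', 292, 273, 481, 465, -33, 26, 117, array([467., -33.]))
```

View pics/w5.png

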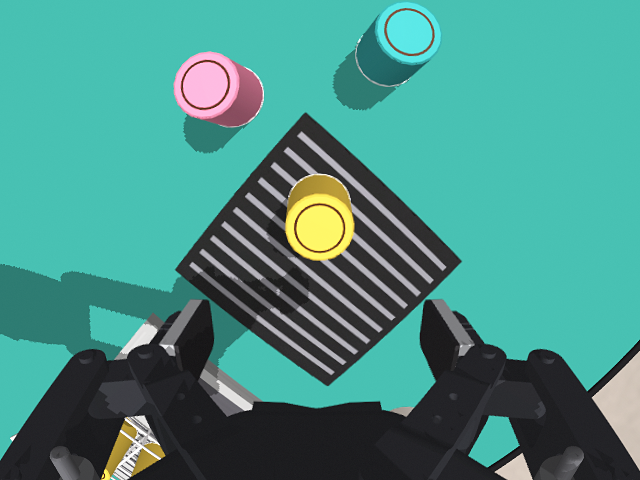

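Yellow B top at (320,228), unmoved, last one on the mat; grasping.

```bash
python3 -m creep '[[[-0.2,-0.1,6,0,8.5],[-0.2,-0.1,12,0,8.5],[-0.2,-0.1,15,0,8.5],[-0.2,-0.1,16.6,0,8.5],[-0.2,-0.1,16.6,0,8.5],[-0.2,-0.1,16.6,0,4],[-0.2,-0.1,16.6,0,4],[-0.2,-0.1,16.6,0,4],[-0.2,-0.1,16.6,0,4],[-0.2,-0.1,16.6,0,4],[-0.2,-0.1,16.6,0,4]]]'
python3 - <<'E'
from h import *
delta(632,-23,390,47)
E
```

```text
t: 14.88
position: [439.9, 389.6, 236.5]
tcp_rot: [[-0.733, 0.68, 0.005], [0.68, 0.733, 0.003], [-0.002, 0.005, -1.0]]
force: [0.8, 0.8, 6.4]
gripper_width: 52.3
pos [439.9 389.6 236.5] jaw 47.1 q6 -14.0 w 52.3 F [0.8 0.8 6.4] t 14.88
DELTA [-42.18 -17.09 -15.38] yaw 0.1376867819617189
```

```bash
python3 -m creep '[[[0,0,-5,0,4],[0,0,-10,0,4],[0,0,-15,0,4],[-5.3,-2.1,-15,0,4],[-10.6,-4.3,-15,0,4],[-15.9,-6.4,-15,0,4],[-21.2,-8.6,-15,0,4],[-26.5,-10.7,-15,0,4],[-31.8,-12.9,-15,0,4],[-37,-15,-15,0,4],[-42,-17,-15,0,4],[-42,-17,-15,0,4]]]'
python3 - <<'E'
from h import *
delta(632,-23,254,47)
c=ctrl.camera("wrist");cv2.imwrite("pics/w6.png",c["image"][:,:,::-1])
E
```

```text
t: 16.38
position: [631.7, -25.4, 383.8]
tcp_rot: [[-0.729, 0.684, 0.001], [0.684, 0.729, -0.001], [-0.002, -0.0, -1.0]]
force: [-0.1, 0.3, -1.3]
gripper_width: 52.2
pos [631.7 -25.4 383.8] jaw 46.8 q6 -56.9 w 52.2 F [-0.1  0.3 -1.3] t 16.38
DELTA [ 0.17  0.19 12.98] yaw -0.1796783027659643
```

View pics/w6.png

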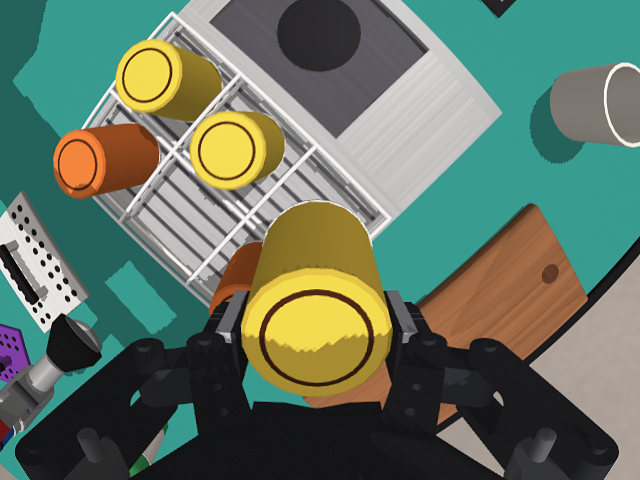

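```bash
python3 -m creep '[[[0.2,0.2,4,0,4],[0.2,0.2,8,0,4],[0.2,0.2,11,0,4],[0.2,0.2,12.5,0,4],[0.2,0.2,13,0,4],[0.2,0.2,13,0,4],[0.2,0.2,13,0,6],[0.2,0.2,13,0,7],[0.2,0.2,13,0,7],[0.2,0.2,8,0,7],[0.2,0.2,3,0,7],[0.2,0.2,-2,0,7]]]'
python3 - <<'E'
from h import *
mats()
for n in("scene","side"):
    c=ctrl.camera(n);X=cloud(c);H=hsv(c)
    m=(H[...,1]<40)&(H[...,2]>150)&(X[...,2]>3)&(X[...,2]<60)&(X[...,0]>340)&(X[...,0]<520)&(X[...,1]>-450)&(X[...,1]<-230)
    b=max(blobs(m,60),key=lambda b:b.sum());print(cv2.minAreaRect(X[b][:,:2].astype(np.float32)))
delta(433,-334,400,170)
E
```

```text
t: 17.92
position: [630.5, -18.4, 405.3]
tcp_rot: [[-0.733, 0.68, 0.0], [0.68, 0.733, 0.001], [0.0, 0.001, -1.0]]
force: [0.0, -0.4, 0.1]
gripper_width: 69.9
scene ('or', 279, 285, 597, 564, -246, 6, 234, array([ 563., -245.]))
scene ('or', 334, 311, 703, 640, -104, 26, 118, array([ 639., -105.]))
scene ('ye', 299, 270, 399, 475, -31, 25, 117, array([478., -35.]))
scene ('ye', 323, 281, 440, 551, -26, 27, 117, array([554., -26.]))
scene ('ye', 351, 292, 457, 635, -38, 47, 118, array([630., -17.]))
side ('or', 361, 287, 523, 636, -109, 26, 116, array([ 635., -111.]))
side ('or', 299, 303, 458, 466, -122, 26, 116, array([ 469., -124.]))
side ('ye', 348, 262, 516, 625, -19, 25, 117, array([625., -21.]))
side ('ye', 321, 269, 540, 546, -30, 26, 117, array([546., -30.]))
side ('ye', 292, 273, 483, 468, -34, 26, 117, array([469., -34.]))
((440.71368408203125, -344.3426208496094), (114.3892822265625, 161.75289916992188), 82.8472671508789)
((440.40447998046875, -347.4109802246094), (114.70732879638672, 163.25462341308594), 82.47348022460938)
pos [630.9 -18.5 405.7] jaw 47.1 q6 -56.7 w 70.0 F [ 0.  -0.1 -0.7] t 18.12
DELTA [ -6.96 -36.59   0.5 ] yaw 57.13357460448566
```

```bash
python3 -m creep '[[[1.4,-5.8,0,0,6],[2.9,-11.6,0,0,6],[4.4,-17.4,0,0,6],[5.8,-23.3,0,-7,6],[5.8,-23.3,0,-14,6],[2.5,-26.6,0,-21,6],[-1,-30,0,-28,6],[-4.6,-33.4,0,-35,6],[-8.3,-37,0,-35.5,6],[-8.3,-37,0,-35.5,6]]]'
python3 - <<'E'
from h import *
delta(440,-346,189,82.6)
mats()
c=ctrl.camera("wrist");cv2.imwrite("pics/w7.png",c["image"][:,:,::-1])
E
```

```text
t: 19.38
position: [438.9, -349.0, 401.0]
tcp_rot: [[-0.991, 0.133, -0.003], [0.132, 0.991, 0.003], [0.003, 0.002, -1.0]]
force: [0.3, 0.9, -0.7]
gripper_width: 60.1
pos [ 438.9 -349.   401. ] jaw 82.4 q6 -129.7 w 60.1 F [ 0.3  0.9 -0.7] t 19.38
DELTA [-0.13  0.26 21.2 ] yaw -0.2144876828615594
scene ('or', 279, 285, 601, 563, -243, 5, 238, array([ 563., -244.]))
scene ('or', 334, 311, 711, 639, -104, 26, 118, array([ 640., -105.]))
scene ('ye', 299, 270, 402, 473, -31, 25, 116, array([475., -34.]))
scene ('ye', 323, 281, 437, 552, -27, 25, 118, array([553., -25.]))
scene ('ye', 351, 292, 449, 629, -16, 27, 117, array([630., -16.]))
side ('or', 361, 289, 421, 634, -108, 26, 116, array([ 635., -112.]))
side ('ye', 348, 262, 520, 626, -19, 26, 117, array([625., -20.]))
side ('ye', 328, 273, 81, 562, -47, 8, 111, array([563., -48.]))
```

View pics/w7.png

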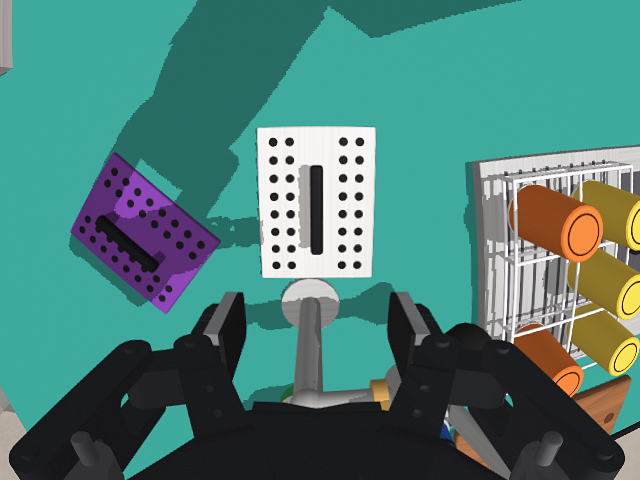

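```bash
python3 - <<'E'
from h import *
c=ctrl.camera("wrist")
print(wray(c,[(317,166),(317,254)],40).round(1)); print(wray(c,[(310,303)],0).round(1)); print(wray(c,[(258,128),(375,128),(371,277),(263,277)],8).round(1))
for n in("scene","side"):
    k=ctrl.camera(n);X=cloud(k)
    m=(X[...,2]>60)&(X[...,2]<200)&(X[...,0]>490)&(X[...,0]<620)&(X[...,1]>-430)&(X[...,1]<-240)
    for z in range(60,300,20):
        q=m&(X[...,2]>z)&(X[...,2]<z+20) if z<180 else (X[...,2]>z)&(X[...,2]<z+20)&(X[...,0]>490)&(X[...,0]<620)&(X[...,1]>-430)&(X[...,1]<-230)
        if q.sum()>3: print(n,z,q.sum(),X[q].min(0).round(),X[q].max(0).round(),np.median(X[q],0).round())
E
```

```text
[[ 395.8 -337.3   40. ]
 [ 477.3 -347.9   40. ]]
[[ 546.2 -364.3    0. ]]
[[ 353.3 -389.3    8. ]
 [ 367.9 -276.7    8. ]
 [ 520.9 -295.5    8. ]
 [ 506.  -409.     8. ]]
scene 60 64 [ 540. -375.   60.] [ 559. -355.   80.] [ 555. -369.   70.]
scene 80 61 [ 538. -375.   81.] [ 559. -354.  100.] [ 554. -370.   92.]
scene 100 88 [ 540. -375.  100.] [ 580. -240.  120.] [ 557. -365.  113.]
scene 120 133 [ 543. -376.  120.] [ 579. -241.  140.] [ 558. -261.  130.]
scene 140 216 [ 541. -375.  140.] [ 573. -240.  160.] [ 562. -287.  151.]
scene 160 360 [ 535. -377.  160.] [ 572. -256.  180.] [ 557. -333.  174.]
scene 180 274 [ 537. -375.  180.] [ 571. -261.  200.] [ 559. -305.  186.]
scene 200 170 [ 537. -305.  200.] [ 570. -257.  220.] [ 560. -291.  208.]
scene 220 157 [ 544. -304.  220.] [ 567. -247.  240.] [ 560. -286.  229.]
scene 240 170 [ 543. -305.  240.] [ 566. -242.  260.] [ 560. -287.  251.]
scene 260 171 [ 542. -304.  260.] [ 567. -238.  280.] [ 559. -286.  270.]
scene 280 167 [ 538. -305.  280.] [ 566. -277.  298.] [ 557. -294.  294.]
side 60 34 [ 533. -380.   61.] [ 553. -365.   79.] [ 540. -376.   70.]
side 80 35 [ 533. -378.   80.] [ 554. -367.  100.] [ 539. -375.   90.]
side 100 50 [ 531. -380.  100.] [ 553. -241.  120.] [ 540. -375.  110.]
side 120 75 [ 528. -379.  120.] [ 554. -240.  140.] [ 537. -371.  130.]
side 140 72 [ 530. -379.  140.] [ 561. -241.  159.] [ 539. -369.  149.]
side 160 307 [ 530. -381.  160.] [ 566. -287.  180.] [ 543. -342.  175.]
side 180 175 [ 530. -376.  180.] [ 567. -265.  200.] [ 544. -309.  187.]
side 200 81 [ 534. -310.  200.] [ 562. -258.  220.] [ 543. -303.  208.]
side 220 76 [ 536. -308.  220.] [ 562. -254.  240.] [ 543. -302.  231.]
side 240 89 [ 535. -308.  241.] [ 561. -243.  260.] [ 546. -300.  252.]
side 260 135 [ 534. -308.  260.] [ 562. -240.  280.] [ 548. -290.  270.]
side 280 152 [ 536. -307.  280.] [ 561. -279.  299.] [ 548. -296.  293.]
```

```bash
python3 -m creep '[[[0.15,0.5,6,0,6],[0.15,0.5,12,0,6],[0.15,0.5,17,0,6],[0.15,0.5,20,0,6],[0.15,0.5,21.2,0,6],[0.15,0.5,21.2,0,6],[0.15,0.5,21.2,0,0],[0.15,0.5,21.2,0,0],[0.15,0.5,21.2,0,0],[0.15,0.5,21.2,0,0],[0.15,0.5,21.2,0,0],[0.15,0.5,21.2,0,0]]]'
python3 - <<'E'
from h import *
delta(438,-344,330,82.6)
E
```

```text
t: 21.18
position: [439.4, -342.3, 193.5]
tcp_rot: [[-0.992, 0.129, 0.002], [0.129, 0.992, -0.003], [-0.003, -0.003, -1.0]]
force: [-1.2, -0.9, 6.5]
gripper_width: 10.5
pos [ 439.4 -342.3  193.5] jaw 82.6 q6 -129.4 w 10.5 F [-1.2 -0.9  6.5] t 21.18
DELTA [  0.09  -0.23 -13.65] yaw 0.014609032530401578
```

```bash
python3 -m creep '[[[0,0,-2,0,0],[0,0,-7,0,0],[0.5,0,-12,0,0],[3,-0.3,-17,0,0],[4,5,-17.5,-2,0],[4.6,11,-17.5,-4,0],[5.3,17,-17.5,-6,0],[6,23,-17.5,-8,0],[6.7,28.5,-17.5,-9.6,0],[7.5,34,-17.5,-9.6,0],[8.2,39,-17.5,-9.6,0],[8.9,42.5,-17.5,-9.6,0]]]'
python3 - <<'E'
from h import *
delta(511,91,330,92.2)
E
```

```text
t: 22.68
position: [403.8, 93.8, 365.5]
tcp_rot: [[-0.999, -0.04, -0.003], [-0.04, 0.999, 0.001], [0.003, 0.001, -1.0]]
force: [0.3, -0.0, -5.5]
gripper_width: 10.5
pos [403.8  93.8 365.5] jaw 92.3 q6 -91.3 w 10.5 F [ 0.3 -0.  -5.5] t 22.68
DELTA [-10.71  -0.71   3.53] yaw 0.11135492192624952
```

```bash
python3 - <<'E'
from h import *
c=ctrl.camera("wrist");cv2.imwrite("pics/w8.png",c["image"][:,:,::-1])
E
```

```text
(no output)
```

View pics/w8.png

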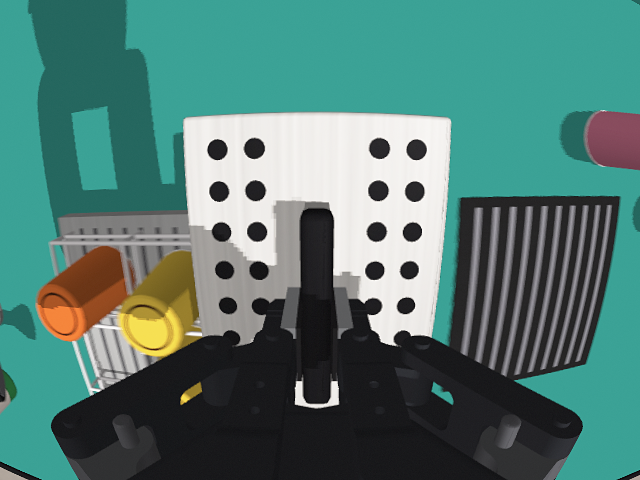

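```bash
python3 - <<'E'
from h import *
c=ctrl.camera("wrist");s=ctrl.sense()
z=s["position"][2]-185.5
P=wray(c,[(184,119),(450,120),(317,113)],z)
print(P.round(1)); print(((P-s["position"])@s["tcp_rot"]).round(1))
P=wray(c,[(305,211),(329,211)],z+32); print(((P-s["position"])@s["tcp_rot"]).round(1))
d=P
E
```

```text
[[325.   38.2 179.9]
 [320.6 152.1 179.9]
 [322.3  95.  179.9]]
[[ 80.4 -53.2 185.6]
 [ 79.9  60.8 185.9]
 [ 80.6   3.6 185.8]]
[[ 46.   -0.8 153.6]
 [ 46.    7.4 153.7]]
```

```bash
python3 -m creep '[[[-5,-0.4,0,0,0],[-10,-0.8,0,0,0],[-10.9,-0.8,5,0,0],[-10.9,-0.8,10,0,0],[-10.9,-0.8,12.5,0,0],[-10.9,-0.8,13.7,0,0],[-10.9,-0.8,13.7,0,0]]]'
python3 - <<'E'
from h import *
c=ctrl.camera("wrist");cv2.imwrite("pics/w9.png",c["image"][:,:,::-1])
delta(511,91,330,92.2)
for n in("scene","side"):
    c=ctrl.camera(n);y,x=(225,250) if n=="scene" else (210,235)
    cv2.imwrite(f"pics/{n}9.png",cv2.resize(c["image"][y:y+110,x:x+170],None,fx=4,fy=4,interpolation=cv2.INTER_CUBIC)[:,:,::-1])
E
```

```text
t: 23.65
position: [514.0, 87.5, 228.9]
tcp_rot: [[-0.999, -0.038, -0.002], [-0.038, 0.999, -0.0], [0.002, 0.0, -1.0]]
force: [0.2, 0.5, -5.1]
gripper_width: 10.5
pos [514.7  87.7 230.1] jaw 92.2 q6 -92.0 w 10.8 F [ 0.1  0.8 -4.2] t 23.7
DELTA [ 0.36  0.35 -9.99] yaw -0.00038016380366912017
```

View pics/w9.png

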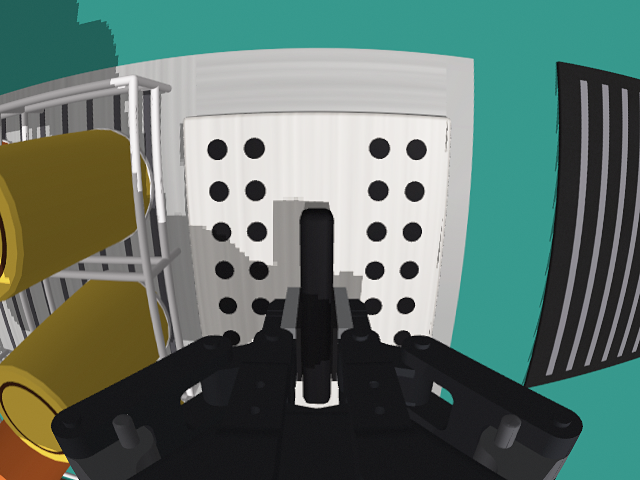

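View pics/scene9.png

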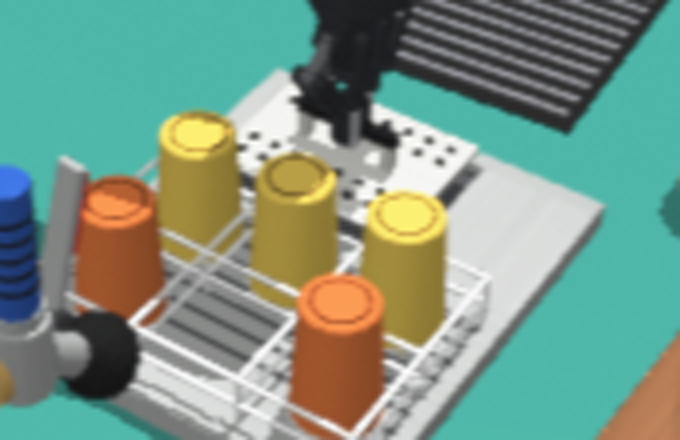

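View pics/side9.png

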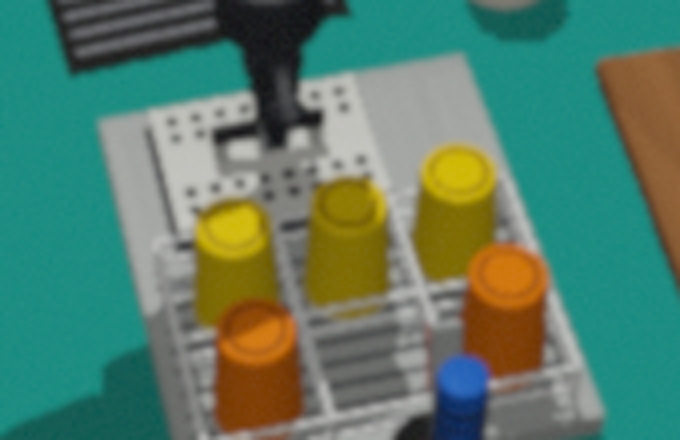

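```bash
python3 - <<'E'
from h import *
c=ctrl.camera("wrist");im=c["image"]
a=cv2.resize(im[90:190,165:275],None,fx=5,fy=5,interpolation=cv2.INTER_CUBIC)
b=cv2.resize(im[90:190,395:485],None,fx=5,fy=5,interpolation=cv2.INTER_CUBIC)[:, :240]
b=cv2.resize(im[90:190,420:468],None,fx=5,fy=5,interpolation=cv2.INTER_CUBIC)
cv2.imwrite("pics/z9.png",np.hstack([a,b])[:,:,::-1])
E
```

```text
(no output)
```

View pics/z9.png

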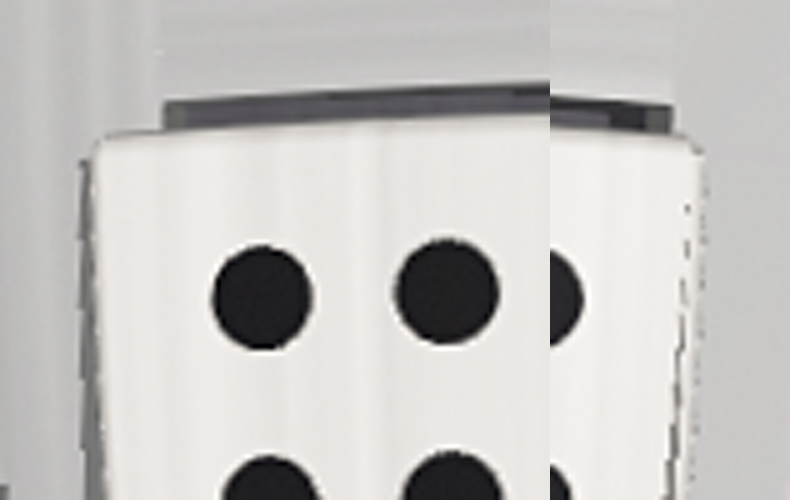

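```bash
python3 - <<'E'
from h import *
c=ctrl.camera("wrist");s=ctrl.sense();z=s["position"][2]-185.5;print(z)
R=wray(c,[(198,110.4),(444,110.6)],20);P=wray(c,[(185,117.6),(449.4,118.5)],z)
for Q in(R,P):
    q=(Q-s["position"])@s["tcp_rot"]; print(q.round(1),q[:,:2].mean(0).round(2), np.hypot(*(q[1]-q[0])[:2]).round(1), np.degrees(np.arctan2(q[1,0]-q[0,0],q[1,1]-q[0,1])))
E
```

```text
45.80020749384488
[[ 85.1 -57.8 211. ]
 [ 85.4  63.9 211. ]] [85.27  3.06] 121.7 0.11639250056279991
[[ 80.5 -55.5 185.2]
 [ 80.2  57.4 185.2]] [80.33  0.95] 112.8 -0.18081423543829853
```

```bash
python3 -m creep '[[[0.2,0.2,0,0,0],[0.2,0.2,0.7,0,0],[0.2,0.2,1.2,0,0],[0.2,0.2,1.5,0,0],[0.2,0.2,1.5,0,0]]]'
python3 - <<'E'
from h import *
delta(511,91,330,92.2)
c=ctrl.camera("wrist");im=c["image"]
a=cv2.resize(im[90:190,165:275],None,fx=5,fy=5,interpolation=cv2.INTER_CUBIC)
b=cv2.resize(im[90:190,420:468],None,fx=5,fy=5,interpolation=cv2.INTER_CUBIC)
cv2.imwrite("pics/z10.png",np.hstack([a,b])[:,:,::-1])
E
```

```text
t: 24.52
position: [512.1, 89.8, 214.1]
tcp_rot: [[-0.999, -0.039, -0.001], [-0.039, 0.999, -0.0], [0.001, 0.0, -1.0]]
force: [0.3, -0.0, -4.7]
gripper_width: 10.9
pos [512.1  89.8 214.1] jaw 92.2 q6 -91.8 w 10.9 F [ 0.3 -0.  -4.7] t 24.52
DELTA [  0.12   0.12 -11.59] yaw 0.020261955248173535
```

View pics/z10.png

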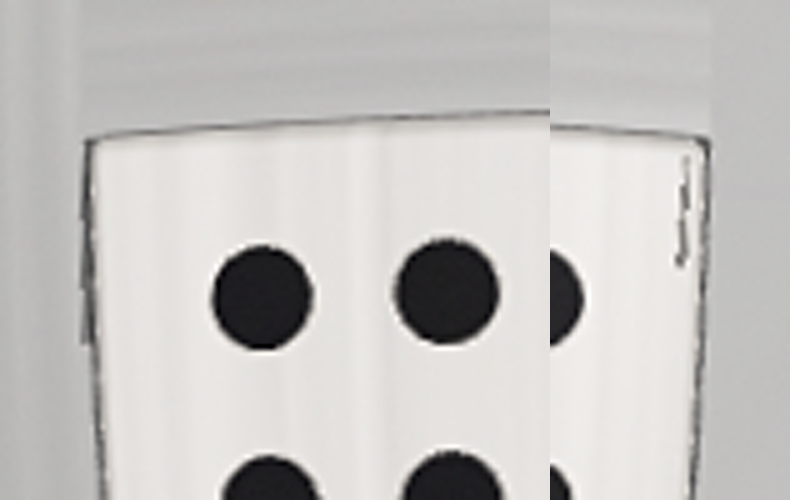

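```bash
python3 -m creep '[[[0,0,0.3,0,0],[0,0,0.6,0,0],[0,0,0.9,0,0],[0,0,1.1,0,0],[0,0,1.2,0,0],[0,0,1.2,0,0]]]'
python3 - <<'E'
from h import *
delta(511,91,330,92.2)
c=ctrl.camera("wrist");im=c["image"]
a=cv2.resize(im[90:190,165:275],None,fx=5,fy=5,interpolation=cv2.INTER_CUBIC)
b=cv2.resize(im[90:190,420:468],None,fx=5,fy=5,interpolation=cv2.INTER_CUBIC)
cv2.imwrite("pics/z11.png",np.hstack([a,b])[:,:,::-1])
E
```

```text
t: 25.32
position: [512.5, 89.9, 205.5]
tcp_rot: [[-0.999, -0.039, -0.001], [-0.039, 0.999, -0.0], [0.001, -0.0, -1.0]]
force: [-8.9, -0.4, 16.3]
gripper_width: 10.7
pos [512.5  89.9 205.5] jaw 92.2 q6 -91.8 w 10.7 F [-8.9 -0.4 16.3] t 25.32
DELTA [  0.16   0.11 -12.45] yaw 0.04343916668433678
```

View pics/z11.png

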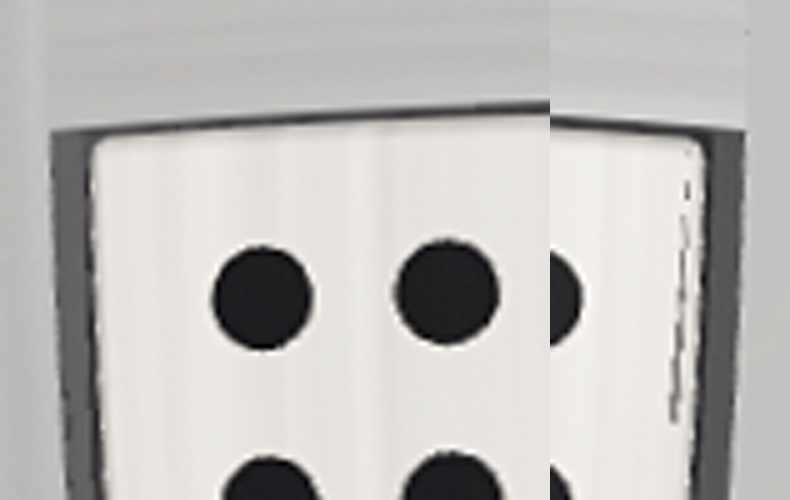

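```bash
python3 -m creep '[[[0,0,-0.3,0,0.5],[0,0,-0.3,0,3],[0,0,-0.3,0,5],[0,0,-0.3,0,5],[0,0,-3,0,5],[0,0,-8,0,5],[0.5,0,-13,0,5],[0.5,0,-16,0,5],[0.5,0,-16,0,5]]]'
python3 - <<'E'
from h import *
c=ctrl.camera("wrist");cv2.imwrite("pics/w12.png",c["image"][:,:,::-1])
delta(511,91,330,92.2)
for n in("scene","side"):
    c=ctrl.camera(n);y,x=(225,250) if n=="scene" else (210,235)
    X=cloud(c);H=hsv(c)
    m=(H[...,1]<30)&(H[...,2]>200)&(X[...,2]<35)&(X[...,2]>10)&(X[...,0]>420)&(X[...,0]<600)&(X[...,1]>25)&(X[...,1]<160)
    p=X[m];A=np.c_[p[:,:2]-p[:,:2].mean(0),np.ones(len(p))];k=np.linalg.lstsq(A,p[:,2],rcond=None)[0];print(n,len(p),'plane',k,cv2.minAreaRect(p[:,:2].astype(np.float32)))
    d=(H[...,1]<40)&(H[...,2]>120)&(X[...,0]>610)&(X[...,0]<680)&(X[...,1]>40)&(X[...,1]<150)
    print('deck',np.median(X[d][:,2]))
E
```

```text
t: 26.5
position: [508.5, 89.7, 365.9]
tcp_rot: [[-0.999, -0.039, 0.007], [-0.039, 0.999, 0.0], [-0.007, -0.0, -1.0]]
force: [0.1, -1.1, -0.5]
gripper_width: 49.9
pos [507.7  89.7 363.7] jaw 92.2 q6 -91.8 w 49.8 F [0.6 0.4 0.1] t 26.55
DELTA [-0.33  0.12  3.37] yaw 0.023317986604681096
scene 632 plane [4.20175291e-03 2.52272479e-03 2.04503461e+01] ((509.84820556640625, 92.81891632080078), (134.44488525390625, 179.60948181152344), 89.67913818359375)
deck 20.57798305722941
side 0 plane [0. 0. 0.] ((0.0, 0.0), (0.0, 0.0), 0.0)
deck 17.61888936286751<stdin>:8: RuntimeWarning: Mean of empty slice.
  ret = um.true_divide(
```

View pics/w12.png

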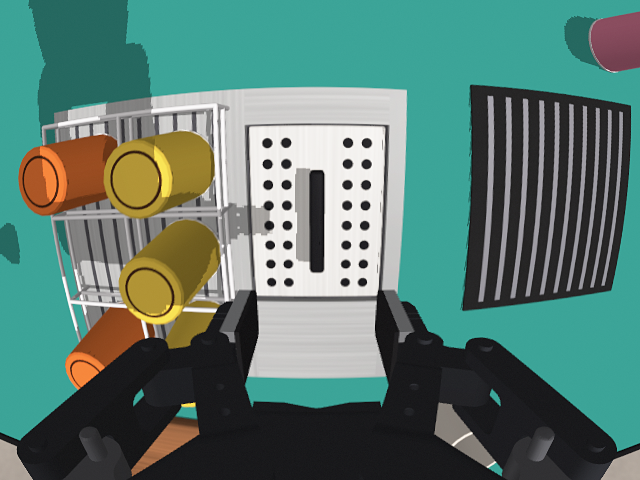

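```bash
python3 -m creep '[[[0,0,-6,0,8.5],[-0.2,-2,-11,0,8.5],[-0.5,-6,-14,0,8.5],[-0.9,-11,-14,1,8.5],[-1.3,-17,-14,2,8.5],[-1.7,-23,-14,3,8.5],[-2.3,-29,-14,4,8.5],[-2.7,-33,-14,5,8.5],[-2.9,-36.7,-14,5.6,8.5],[-2.9,-36.7,-14,5.6,8.5],[-2.9,-36.7,-14,5.6,8.5]]]'
python3 - <<'E'
from h import *
delta(551,-276,411,86.6)
c=ctrl.camera("wrist");cv2.imwrite("pics/w13.png",c["image"][:,:,::-1])
for n in("scene","side"):
    k=ctrl.camera(n);X=cloud(k)
    for z in range(205,300,15):
        q=(X[...,2]>z)&(X[...,2]<z+15)&(X[...,0]>500)&(X[...,0]<620)&(X[...,1]>-275)&(X[...,1]<-225)
        if q.sum()>3: print(n,z,q.sum(),X[q].min(0).round(),X[q].max(0).round(),np.median(X[q],0).round())
E
```

```text
t: 28.02
position: [550.5, -275.7, 500.6]
tcp_rot: [[-0.998, 0.059, -0.003], [0.059, 0.998, 0.003], [0.003, 0.003, -1.0]]
force: [-0.6, -0.5, 0.4]
gripper_width: 84.9
pos [ 550.5 -275.7  500.6] jaw 86.6 q6 -121.3 w 84.9 F [-0.6 -0.5  0.4] t 28.02
DELTA [-0.08 -0.05  8.96] yaw 0.01877741394260113
scene 205 47 [ 545. -275.  205.] [ 564. -252.  220.] [ 557. -262.  212.]
scene 220 46 [ 545. -262.  220.] [ 565. -249.  235.] [ 558. -257.  227.]
scene 235 56 [ 545. -259.  235.] [ 564. -247.  250.] [ 557. -253.  241.]
scene 250 56 [ 546. -255.  250.] [ 565. -239.  265.] [ 559. -249.  257.]
scene 265 57 [ 545. -249.  265.] [ 566. -238.  278.] [ 557. -244.  272.]
side 205 6 [ 542. -266.  205.] [ 543. -262.  220.] [ 542. -263.  212.]
side 220 8 [ 542. -261.  222.] [ 545. -254.  235.] [ 543. -257.  230.]
side 235 10 [ 543. -258.  238.] [ 548. -251.  248.] [ 544. -254.  244.]
side 250 40 [ 543. -256.  250.] [ 559. -239.  265.] [ 548. -252.  258.]
side 265 44 [ 542. -252.  265.] [ 560. -240.  278.] [ 552. -247.  272.]
```

View pics/w13.png

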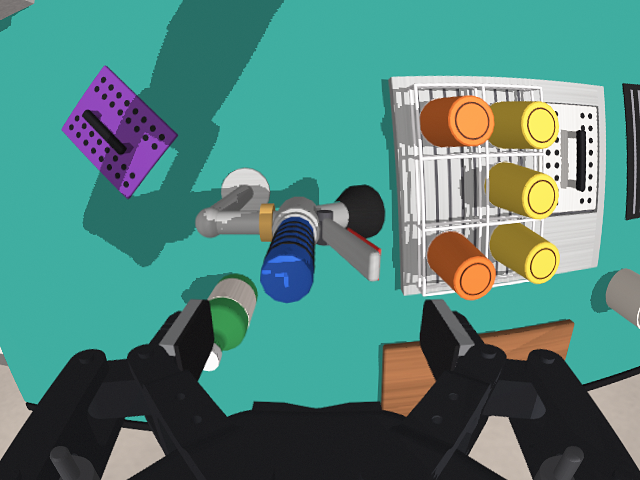

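```bash
python3 - <<'E'
from h import *
c=ctrl.camera("wrist");s=ctrl.sense()
P=np.vstack([wray(c,[(287,273)],296),wray(c,[(374,262)],280),wray(c,[(208,222)],183)]);print(P.round(1)); print(((P-s["position"])@s["tcp_rot"]).round(1))
H=hsv(c);m=(H[...,0]>105)&(H[...,0]<125)&(H[...,1]>150);m[:,330:]=0
b=max(blobs(m),key=lambda b:b.sum());v,u=np.nonzero(b);print(u.min(),u.max(),v.min(),v.max())
E
```

```text
[[ 547.  -288.7  296. ]
 [ 549.6 -242.   280. ]
 [ 542.8 -362.5  183. ]]
[[  2.8 -14.2 206.6]
 [  2.9  32.6 222.6]
 [  2.7 -88.1 319.6]]
260 312 242 299
```

```bash
python3 -m creep '[[[0.15,0,3,0,8.54],[0.15,0,6,0,8.54],[0.15,0,8,0,8.54],[0.15,0,8.9,0,8.54],[0.15,0,8.9,0,8.54]]]'
python3 - <<'E'
from h import *
delta(549,-276,411,86.6)
c=ctrl.camera("wrist");cv2.imwrite("pics/w14.png",c["image"][:,:,::-1])
E
```

```text
t: 28.85
position: [549.1, -275.3, 413.5]
tcp_rot: [[-0.998, 0.058, -0.001], [0.058, 0.998, 0.0], [0.001, 0.0, -1.0]]
force: [0.3, -0.7, -0.2]
gripper_width: 85.4
pos [ 549.1 -275.3  413.5] jaw 86.7 q6 -121.4 w 85.4 F [ 0.3 -0.7 -0.2] t 28.85
DELTA [ 0.   -0.07  0.25] yaw 0.06331355001114503
```

View pics/w14.png

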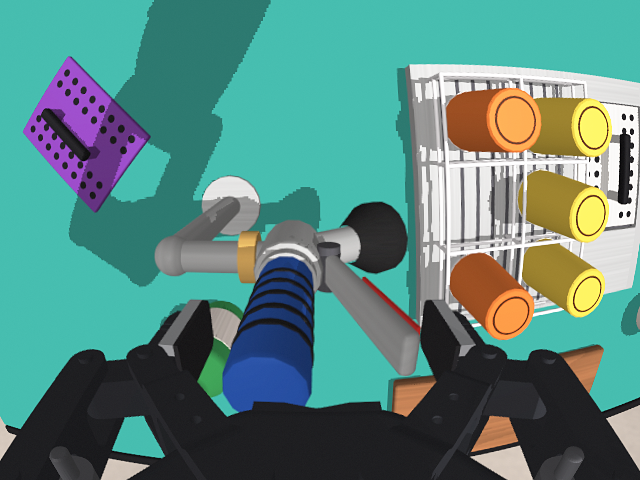

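```bash
python3 -m creep '[[[0,0,0.2,0,7.5],[0,0,0.2,0,6.5],[0,-0.2,0.2,0,6],[0,-0.4,0.2,0,5.4],[0,-0.7,0.2,0,4.8],[0,-1,0.2,0,4.2],[0,-1.1,0.2,0,3.6],[0,-1.1,0.2,0,3.6]]]'
python3 - <<'E'
from h import *
delta(549,-276,411,86.6)
c=ctrl.camera("wrist");cv2.imwrite("pics/w15.png",c["image"][:,:,::-1])
E
```

```text
t: 29.9
position: [548.6, -286.3, 413.1]
tcp_rot: [[-0.998, 0.059, 0.002], [0.059, 0.998, 0.002], [-0.001, 0.002, -1.0]]
force: [-0.3, 5.2, 6.4]
gripper_width: 36.6
pos [ 548.6 -286.3  413.1] jaw 86.6 q6 -122.2 w 36.6 F [-0.3  5.2  6.4] t 29.9
DELTA [0.02 1.03 0.21] yaw 0.01859815831183198
```

View pics/w15.png

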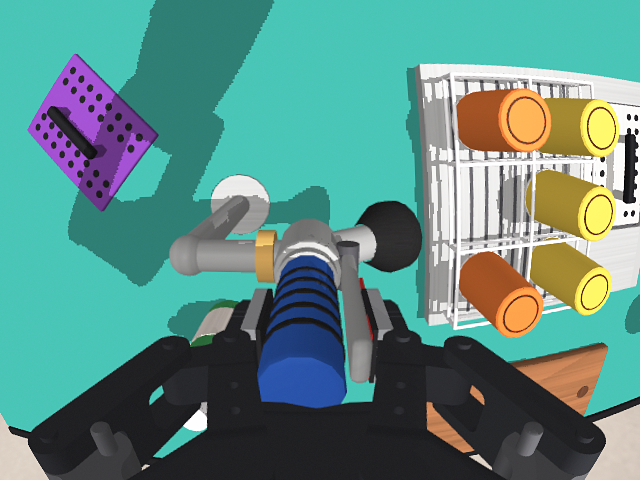

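```bash
python3 -m creep '[[[0,0,0,0,3],[0,0,0,0,3],[0,0,0,0,3],[0,0,0,0,3],[0,0,0,0,3],[0,0,0,0,3],[0,0,0,0,3],[0,0,0,0,3],[0,0,0,0,3],[0,0,0,0,3],[0,0,0,0,3],[0,0,0,0,3]]]'
python3 -m creep '[[[0,0,0,0,3],[0,0,0,0,3],[0,0,0,0,3],[0,0,0,0,3],[0,0,0,0,3],[0,0,0,0,3]]]'
python3 - <<'E'
from h import *
delta(549,-276,411,86.6)
E
```

```text
t: 31.45
position: [548.6, -286.5, 413.3]
tcp_rot: [[-0.998, 0.059, 0.002], [0.059, 0.998, 0.002], [-0.002, 0.002, -1.0]]
force: [-1.4, 4.0, 7.3]
gripper_width: 35.4
t: 32.2
position: [548.6, -286.5, 413.2]
tcp_rot: [[-0.998, 0.059, 0.002], [0.059, 0.998, 0.002], [-0.002, 0.002, -1.0]]
force: [-1.4, 3.8, 6.0]
gripper_width: 35.9
pos [ 548.6 -286.5  413.2] jaw 86.6 q6 -122.2 w 35.9 F [-1.4  3.8  6. ] t 32.2
DELTA [0.02 1.05 0.22] yaw 0.0035051183997154567
```

Now at the stop. Release, moving +y so the trigger springs back freely; check.

```bash
python3 -m creep '[[[0,0.2,0,0,4.5],[0,0.5,0,0,5.5],[0,0.9,0,0,6.5],[0,1.1,0,0,7.5],[0,1.1,0,0,8.5],[0,1.1,0,0,8.5],[0,1.1,0,0,8.5],[0,1.1,0,0,8.5],[0,1.1,0,0,8.5],[0,1.1,0,0,8.5]]]'
python3 - <<'E'
from h import *
delta(549,-276,411,86.6)
c=ctrl.camera("wrist");cv2.imwrite("pics/w16.png",c["image"][:,:,::-1])
E
```

```text
t: 33.45
position: [549.0, -275.9, 411.7]
tcp_rot: [[-0.998, 0.059, 0.0], [0.059, 0.998, -0.0], [-0.0, -0.0, -1.0]]
force: [-0.2, -0.4, -0.8]
gripper_width: 84.9
pos [ 549.  -275.9  411.7] jaw 86.6 q6 -121.4 w 84.9 F [-0.2 -0.4 -0.8] t 33.45
DELTA [ 0.   -0.01  0.07] yaw 0.021696472584480375
```

View pics/w16.png

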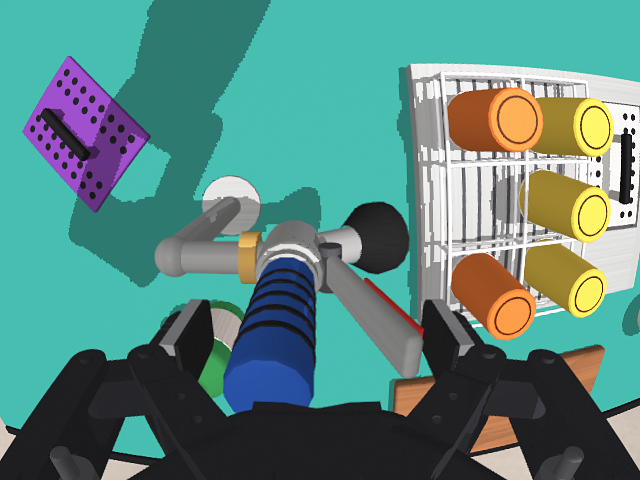

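Trigger tip back at (405,365), as before the burst. Second burst.

```bash
python3 -m creep '[[[0,0,0,0,7.5],[0,0,0,0,6.5],[0,-0.2,0,0,6],[0,-0.4,0,0,5.4],[0,-0.7,0,0,4.8],[0,-1,0,0,4.2],[0,-1.1,0,0,3.6],[0,-1.1,0,0,3],[0,-1.1,0,0,3]]]'
python3 -m creep '[[[0,0,0,0,3],[0,0,0,0,3],[0,0,0,0,3],[0,0,0,0,3],[0,0,0,0,3],[0,0,0,0,3],[0,0,0,0,3],[0,0,0,0,3],[0,0,0,0,3],[0,0,0,0,3],[0,0,0,0,3],[0,0,0,0,3]]]'
python3 -m creep '[[[0,0,0,0,3],[0,0,0,0,3],[0,0,0,0,3],[0,0,0,0,3],[0,0,0,0,3],[0,0,0,0,3]]]'
python3 -m creep '[[[0,0.2,0,0,4.5],[0,0.5,0,0,5.5],[0,0.9,0,0,6.5],[0,1.1,0,0,7.5],[0,1.1,0,0,8.5],[0,1.1,0,0,8.5],[0,1.1,0,0,8.5],[0,1.1,0,0,8.5],[0,1.1,0,0,8.5],[0,1.1,0,0,8.5]]]'
python3 - <<'E'
from h import *
delta(549,-276,411,86.6)
c=ctrl.camera("wrist");cv2.imwrite("pics/w17.png",c["image"][:,:,::-1])
E
```

```text
t: 34.62
position: [548.6, -286.5, 413.1]
tcp_rot: [[-0.998, 0.059, 0.002], [0.059, 0.998, 0.002], [-0.002, 0.002, -1.0]]
force: [-0.3, 3.4, 6.8]
gripper_width: 35.4
t: 36.12
position: [548.6, -286.5, 413.1]
tcp_rot: [[-0.998, 0.059, 0.002], [0.059, 0.998, 0.002], [-0.002, 0.002, -1.0]]
force: [0.3, 4.0, 7.6]
gripper_width: 35.6
t: 36.88
position: [548.6, -286.5, 413.1]
tcp_rot: [[-0.998, 0.059, 0.002], [0.059, 0.998, 0.002], [-0.002, 0.002, -1.0]]
force: [-0.9, 4.0, 7.3]
gripper_width: 35.5
t: 38.12
position: [549.0, -275.9, 411.7]
tcp_rot: [[-0.998, 0.059, 0.0], [0.059, 0.998, -0.0], [-0.0, -0.0, -1.0]]
force: [-0.1, -0.0, -0.2]
gripper_width: 85.3
pos [ 549.  -275.9  411.7] jaw 86.6 q6 -121.4 w 85.3 F [-0.1 -0.  -0.2] t 38.12
DELTA [ 0.   -0.02  0.07] yaw 0.018394932267625563
```

View pics/w17.png

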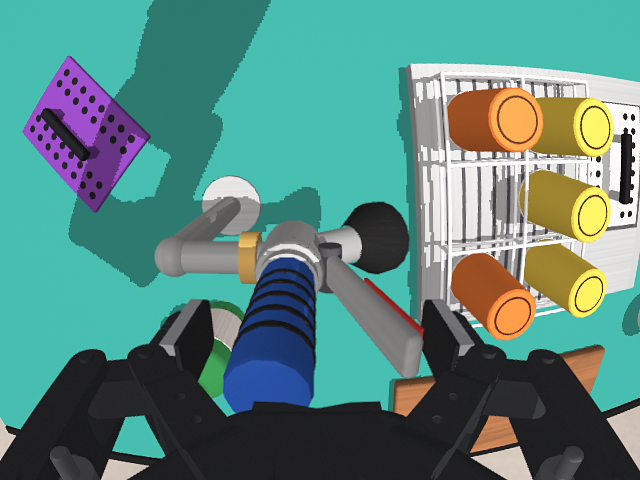

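Second release also complete. Withdraw upward and check everything.

```bash
python3 -m creep '[[[0,0,-3,0,8.5],[0,0,-8,0,8.5],[0,0,-12,0,8.5],[0,0,-13,0,8.5],[3,2,-13,0,8.5],[7,6,-13,0,8.5],[10,8,-13,0,8.5],[10,8,-13,0,8.5],[10,8,-13,0,8.5]]]'
python3 - <<'E'
from h import *
mats();delta(550,-276,411,86.6)
for n in("scene","side","wrist"):
    c=ctrl.camera(n);cv2.imwrite(f"pics/{n}F.png",c["image"][:,:,::-1])
    if n!="scene":continue
    X=cloud(c);H=hsv(c)
    m=(H[...,1]<30)&(H[...,2]>200)&(X[...,2]<35)&(X[...,2]>10)&(X[...,0]>420)&(X[...,0]<600)&(X[...,1]>25)&(X[...,1]<160)
    p=X[m];A=np.c_[p[:,:2]-p[:,:2].mean(0),np.ones(len(p))];print('plane',np.linalg.lstsq(A,p[:,2],rcond=None)[0])
E
```

```text
t: 39.3
position: [454.1, -190.3, 540.9]
tcp_rot: [[-0.998, 0.059, -0.001], [0.059, 0.998, 0.0], [0.001, 0.0, -1.0]]
force: [0.2, 0.7, 0.5]
gripper_width: 85.3
scene ('or', 279, 285, 601, 564, -244, 4, 239, array([ 563., -244.]))
scene ('or', 334, 311, 712, 641, -104, 27, 118, array([ 641., -105.]))
scene ('ye', 298, 270, 397, 474, -30, 25, 117, array([477., -35.]))
scene ('ye', 323, 282, 415, 551, -28, 24, 117, array([554., -30.]))
scene ('ye', 351, 293, 442, 631, -18, 25, 117, array([634., -18.]))
side ('or', 361, 289, 408, 637, -109, 26, 116, array([ 633., -110.]))
side ('or', 298, 303, 440, 467, -120, 25, 116, array([ 468., -119.]))
side ('ye', 348, 262, 517, 625, -20, 25, 116, array([625., -19.]))
side ('ye', 321, 270, 525, 547, -33, 26, 116, array([547., -31.]))
side ('ye', 292, 275, 418, 448, -240, 10, 383, array([ 447., -244.]))
pos [ 454.5 -190.7  541. ] jaw 86.6 q6 -119.4 w 85.1 F [ 0.3 -0.3 -0.7] t 39.4
DELTA [-10.05  -7.95  12.99] yaw -0.0021009380927239363
plane [ 5.09939673e-03 -4.30237690e-03  2.05315278e+01]
```

View pics/sceneF.png

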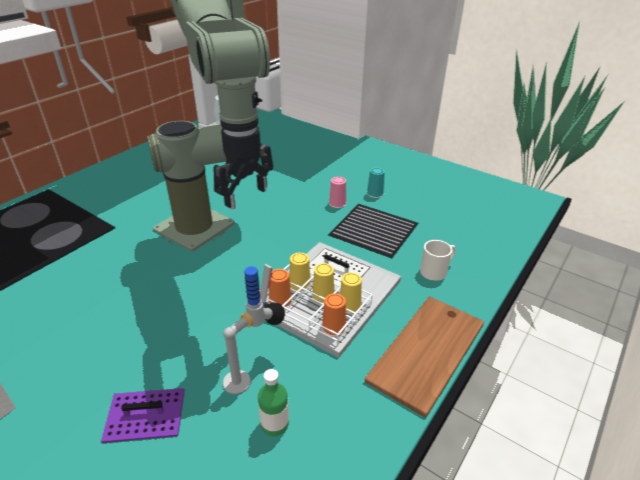

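View pics/wristF.png

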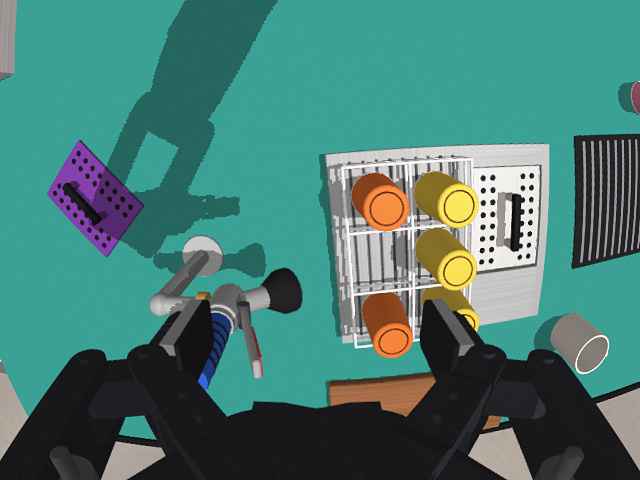

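All five cups stand upright in their own cells, the plate is flush at (340,265) in the scene view, the mat is empty, soap and mug are untouched and the arm is clear.

```bash
python3 -c "
from workcell import ctrl
print(ctrl.sign_off())"
```

```text
the job is handed in; nothing more can be done
None
```

The job is handed in, at about 39 s of the 210 s allowed. The sign-off reports no verdict, so what follows rests on my own checks.

**Beakers:** I set the three mat beakers into empty cells: a yellow one in cell2, the orange one in cell1 and the other yellow one in cell6. In the last pictures they stand upright, about 5–9 mm from their cell centres by camera. The two beakers already racked (cell4 and cell5) read where they were at the start to within about 2–3 mm, camera noise.

**Strainer:** I put the aluminium plate in the recess and pressed it down with about 16 N. Its surface is at 20.5 mm, the same as the deck (20.6 mm), with about 0.007 rad of tilt. It had been knocked about 1.5 cm aside before I picked it up, so I measured it again first.

**Spray gun:** I gave two bursts, squeezing to the stop and holding for over 2 s each time. The finger opening was about 35.5–36.6 mm against 38 mm for the trigger fully home, as the pads squash a little. The trigger angle can't be read directly, so I judged the spring-back from the wrist pictures: both times the trigger was back where it started.

**Bystanders:** the soap bottle, mug and look-alike items were not touched.

**Disagreements:** the scene and side cameras differed by 3–8 mm on positions, and I used their average together with the wrist view.

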